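Return the hand tools to their cut-out foam trays

ROBOT

A 6-joint arm with a two-finger parallel gripper is mounted at the origin on the work surface. World frame = base frame: x ahead of the robot, y to its left, z up, the work surface at z = 0. Lengths are in m, angles in rad, forces in N, time in s.
With the tool pointing down it reaches from about 0.375 to 0.75 m from the base axis. Payload 9 kg.
Tool frame: the origin (TCP) lies on the centre line of the jaws, within the pads' length; the fingertips stand 19 mm ahead of it and the grasp point (between the pads) is the TCP; z points along the fingers, x is the direction in which the jaws open and shut, and the axes are right-handed (so a half turn about z gives the same grasp; the last joint's range is limited). The gripper opens to 85 mm and grips with 20 to 120 N. Pads are 22 mm wide; open, the fingers measure 114 mm over their backs; the gripper's body (76 mm by 85 mm) begins 54 mm behind the grasp point. The pads swing forward as they close: fully open they stand 13 mm farther back than shut.
Start: joints at [-1.494, 0.104, 0.097, 1.564, 0, 1.353], TCP at [0.174, -0.574, 0.25] pointing down, gripper open.
Joint ranges: [-2.99, 2.99], [-0.84, 1.86], [-1.1, 1.16], [-1.84, 2.11], [-1.51, 1.56], [-3.14, 3.14]. Speed limits (rad/s): [2.22, 2.22, 2.57, 3.14, 3.14, 3.14].

INTERFACE

Orientations are given as a unit quaternion [x, y, z, w].
In Python, from rig import bot, vision, order, spotter gives the robot as it stands. The module is installed in compiled form; this text tells all that it offers.
- The arm moves only by the tool play_rows, never from a script. Its argument "commands" is a list of rows, each an object of numbers: "claw": the closure, from 0 (fully open) to 1 (shut); "x", "y", "z": the shift along the tool's x, y, z in mm; "ax", "ay", "az": the turn, a rotation vector about the tool's x, y, z in rad. In form: [{"claw": .., "x": .., "y": .., "z": .., "ax": .., "ay": .., "az": ..}, ...]. A call has 1 to 20 rows; each row is the pose to reach, as a shift and turn from the pose measured when the call began, along the tool's axes at that moment; what a row does not reach only later rows make up. A row lasts 1/12 s, in which the tool goes at most 41.7 mm and 7.16 degrees, less where a joint would pass 70% of its speed; a pose out of reach is approached as far as the arm can. A call with a gripper value outside its range is refused whole. The fingers move at their own pace and stop on an object; "grip_force" is the grip in N (left out, the last holds). Time passes only in rows, so rows that repeat a pose let the fingers close. It gives the time, the measured TCP pose, the force and the opening at its end, in the units of the state.
- bot.sense(): the state, without advancing time (a new reading comes with each control period).
- vision.snapshot(name): name is "side" or "top"; returns the picture (480x640x3 uint8, red, green, blue); there is no depth.
- vision.get_calibration(name): a dict with "mtx" (3x3 intrinsics, pixels), "eye" and "rotation" of the camera in the world. Camera axes: x right, y down, z forward; pixel columns grow to the right and rows downward; lengths in m; the calibration is good to about 2 mm. A picture is of the moment at which its call begins. get_calibration takes no time and is no camera call.
- order.hand_in(): hands the job in, once; it reports no verdict.
Trained networks look in the newest picture that a camera, given by its name, has taken for a name from the list of things; names that differ only in an ending like _2 or _b are one class to them, and where a whole thing is asked for, a point or a joint stands for the part that bears it (a point fixed in the world has none). Each returns a list of dicts, best first, with "confidence" (0 to 1); they miss things now and then, are a little off and sometimes report something else, mostly with a low value. They report only what shows in the picture. A call takes as long as a camera call. They do not tell look-alikes from the thing itself.
- spotter.find_in(camera, thing): "at" ([x, y, z] in m, in world coordinates, good to about 4 mm: the middle of the surface that is visible of it).
The state is a dict: "t": time; "qpos": joint angles; "qd": joint speeds; "joint_torque": joint torques, N m; "tcp_pos": TCP position; "ee_rot": TCP orientation; "wrist_force": force on the tool from outside, world axes, zero at the start; "moment": the same for the moment, N m; "width": opening from 0.0 (shut) to 1.0 (fully open).
Only numpy, scipy, OpenCV 4.12 (cv2) and the standard library are available. Lean on these libraries where they do the work, as an engineer would, in place of code of your own. Each camera call takes 0.05 s, during which the arm holds its last target.

TASK

End of class: put each of the four hand tools lying on the bench (block plane, try square, G-clamp, tape measure) into the foam tray whose cut-out has its shape, lying flat and fully down in the cut-out. Do not knock over the glue bottle.

Things in the scene. Friction and masses are not known exactly. Their poses are not given: they have to be found in the camera images.
- plane: Grey steel block plane lying on its sole: 140 mm long (x), 48 mm wide (y), 52 mm high, 0.6 kg. Origin at the centre of the underside, x towards the round wooden front knob, z up. Grip across y at the origin: upright side cheeks, 48 mm apart outside, 32 mm high, run from x = -50 to 42 mm. Lies nearer the robot than the trays, at any yaw.
- try_square: Steel try square lying flat, an L 105 (x) by 85 mm (y), 0.28 kg. Origin on the underside at the middle of that outline, z up. Dark stock, along y at x = -42.5 mm: 85 mm long, 20 wide, 18 high. Thin blade from it to x = 52.5 mm, at y = 22.5 to 42.5, z = 4 to 6.5 mm. Grip across the stock (closing along x) at x = -42.5, y = 0. Nearer the robot than the trays, any yaw.
- g_clamp: Dark steel G-clamp lying flat, 136 (x) by 85 (y) by 20 mm high, 0.32 kg. Origin on the underside at the middle of that outline, z up. Spine along x at y = -35.5 mm, x = -68 to 28, 14 wide, 20 high. Screw along x at y = 16.5, out to x = 68 with a cross bar; 39 mm gap between spine and screw. Grip across the spine (closing along y) at x = -20, y = -35.5 mm. Nearer the robot than the trays, any yaw.
- tape: Pocket tape measure, black case with a grey disc on top, lying on its side: 62 (x) by 60 (y) by 30 mm high, 0.18 kg, rounded on one half. Origin at the centre of the underside, z up. Grip across y at the origin (60 mm wide). Nearer the robot than the trays, any yaw.
- tray_plane: Foam tray 176 by 120 mm with a long rectangular pocket, 156 (x) by 64 mm (y), centred on the origin, for the plane. Fixed; dark foam face 14 mm above the bench, pale pocket floor 8 mm above it (6 mm deep). Origin on the pocket floor, z up. Home: the plane's origin on this origin, its x along this x, either way round.
- tray_square: Foam tray 144 (x) by 120 mm with an L-shaped pocket for the try square, 8 mm clear all round. Fixed; dark foam face 14 mm above the bench, pale pocket floor 8 mm above it (6 mm deep). Origin on the pocket floor, z up. Home: the try square's origin and axes on this frame's; fits only one way round.
- tray_clamp: Foam tray 176 (x) by 120 mm with a pocket in the G-clamp's outline (a ring round a foam island, with a T-shaped tail), 8 mm clear all round. Fixed; dark foam face 14 mm above the bench, pale pocket floor 8 mm above it (6 mm deep). Origin on the pocket floor, z up. Home: the G-clamp's origin and axes on this frame's; fits only one way round.
- tray_tape: Foam tray 100 (x) by 120 mm with a nearly square pocket, 78 (x) by 76 mm (y), centred on the origin, for the tape measure at any quarter turn. Fixed; dark foam face 14 mm above the bench, pale pocket floor 8 mm above it (6 mm deep). Origin on the pocket floor, z up. Home: the tape measure's origin on this origin.
- glue: White glue bottle standing upright among the trays, 54 mm in diameter, 150 mm high, 0.3 kg; a bystander, not to be knocked over. Origin at the centre of its underside, z up. Other loose clutter (jar, pencil, offcuts, cork block, wooden wheel) lies about, up to 55 mm high.
Not all that is in view belongs to the job. What is shaped like the tape but green or pink is not meant.

How it is judged:
By the outcome, as a careful person would: the job done as asked, in the order asked, and still so for the second after the job is handed in, with the robot touching nothing.
It also fails if it takes over 109 s, if anything falls off the work surface, if the arm or the gripper's body presses on something with over 40 N, if the wrist force passes 120 N, or if a joint passes its speed limit or range.

## Working session

There is one attempt and no reset: what is moved stays moved. The work goes in short steps, Python scripts to look and compute and a tool call to move; the robot and the scene stay as the last step left them, time stands still between calls to the robot, and variables do not carry over. Pictures are saved under pics/ and viewed, and the job is handed in when it is done.

Besides the shell and the picture viewer there is one more tool, called by a JSON object that holds its "api" and its "payload". play_rows: Moves the arm, as the interface text tells. Its arguments: {"type":"object","properties":{"commands":{"type":"array"},"grip_force":{"type":"number"}},"required":["commands"]}

```bash
mkdir -p pics; ls
python3 - <<'E'
from rig import bot, vision, order, spotter
import cv2,numpy as np
s=bot.sense();print(s)
for n in("top","side"):
    im=vision.snapshot(n);cv2.imwrite(f"pics/{n}0.png",im[:,:,::-1]);c=vision.get_calibration(n);print(n,c)
    for t in["plane","try_square","g_clamp","tape","tray_plane","tray_square","tray_clamp","tray_tape","glue"]:
        if n=="top": print(t,[(np.round(d["at"],3).tolist(),round(d["confidence"],2)) for d in spotter.find_in(n,t)][:4])
E
```

```text
pics
{'t': 0.0, 'qpos': array([-1.49368837e+00,  1.04682780e-01,  9.64973562e-02,  1.56388571e+00,
        2.61073680e-06,  1.35310595e+00]), 'qd': array([-4.19060622e-04, -5.29801598e-04,  2.74391781e-05, -5.04072944e-04,
       -9.41571948e-04,  1.97717656e-04]), 'joint_torque': array([-3.69251586e-05, -5.56926298e+01,  5.03655589e+01,  1.68331264e-02,
       -1.10845131e-04,  1.50270972e-05]), 'tcp_pos': array([ 0.17432058, -0.57381502,  0.24954743]), 'ee_rot': array([ 8.03288978e-01, -5.95589130e-01, -4.16959866e-04, -4.82111616e-04]), 'wrist_force': array([-0.81590448, -0.47528326,  0.23887451]), 'moment': array([-0.04238672,  0.02502501, -0.01875194]), 'width': 1.0028396858461255}
top {'mtx': array([[435.10761472,   0.        , 320.46188135],
       [  0.        , 435.10761472, 243.21016027],
       [  0.        ,   0.        ,   1.        ]]), 'eye': array([ 0.45191981, -0.00878022,  1.00960727]), 'rotation': array([-0.70269764,  0.71076837, -0.01483385,  0.02836046])}
plane [([0.379, -0.278, 0.033], 0.98)]
try_square [([0.468, -0.124, 0.006], 0.71)]
g_clamp [([0.459, 0.097, 0.019], 0.86)]
tape [([0.404, 0.272, 0.03], 0.91), ([0.514, 0.213, 0.028], 0.89), ([0.318, 0.215, 0.032], 0.84), ([0.325, 0.375, 0.029], 0.76)]
tray_plane [([0.536, -0.389, 0.015], 0.6)]
tray_square [([0.661, -0.163, 0.008], 0.56), ([0.402, 0.275, 0.032], 0.4)]
tray_clamp [([0.547, 0.376, 0.009], 0.85)]
tray_tape [([0.672, 0.137, 0.011], 0.97)]
glue [([0.46, 0.102, 0.019], 0.71), ([0.698, -0.0, 0.098], 0.68)]
side {'mtx': array([[534.85547274,   0.        , 318.39506659],
       [  0.        , 534.85547274, 236.39984772],
       [  0.        ,   0.        ,   1.        ]]), 'eye': array([0.22482803, 0.9447261 , 0.72881994]), 'rotation': array([-0.12323608,  0.87631058, -0.46080468,  0.06746613])}
```

View pics/top0.png

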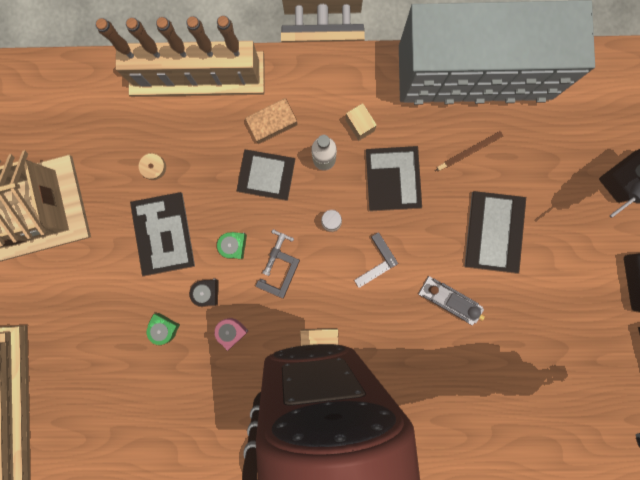

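View pics/side0.png

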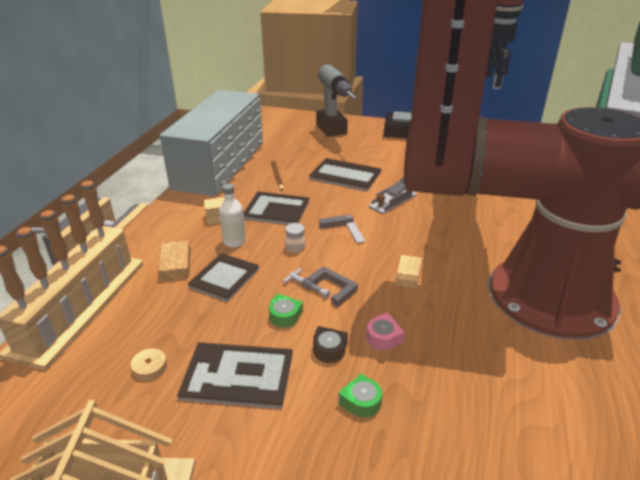

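```bash
cat > h.py <<'E'
import cv2,numpy as np
from scipy.spatial.transform import Rotation as R
from scipy.optimize import minimize
class Cam:
    def __init__(s,c):
        s.K=np.array(c["mtx"]);s.e=np.array(c["eye"]);r=np.array(c["rotation"])
        s.R=R.from_quat(r).as_matrix() if r.size==4 else r
    def proj(s,P):
        p=(np.asarray(P)-s.e)@s.R@s.K.T; return p[:,:2]/p[:,2:]
    def ray(s,u,v,z):
        d=s.R@np.linalg.inv(s.K)@np.array([u,v,1.]); return s.e+d*(z-s.e[2])/d[2]
def crop(im,cx,cy,r,f=8):
    return cv2.resize(im[max(0,cy-r):cy+r,max(0,cx-r):cx+r],None,fx=f,fy=f,interpolation=cv2.INTER_CUBIC)
E
python3 - <<'E'
from h import *
im=cv2.imread("pics/top0.png")
a=[crop(im,x,y,40,5) for x,y in((452,300),(377,262),(280,265),(203,292))]
m=np.vstack([np.hstack(a[:2]),np.hstack(a[2:])])
cv2.imwrite("pics/crops0.png",cv2.resize(m,(600,600)))
E
```

```text
(no output)
```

View pics/crops0.png

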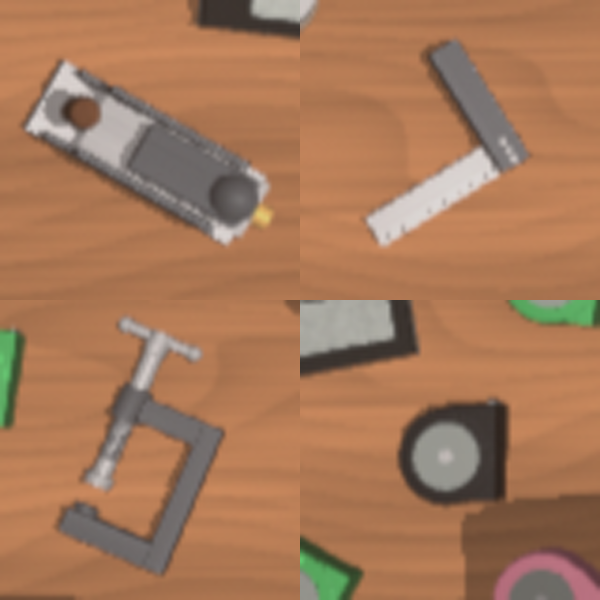

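```bash
cat > fit.py <<'E'
from h import *
S=4
def box(x0,x1,y0,y1,z0,z1): return np.array([[x,y,z] for x in(x0,x1) for y in(y0,y1) for z in(z0,z1)])/1000.
def disc(cx,cy,r,z0,z1,a0=0,a1=2*np.pi):
    t=np.linspace(a0,a1,40);return np.array([[cx+r*np.cos(u),cy+r*np.sin(u),z] for u in t for z in(z0,z1)])/1000.
M={"plane":[box(-70,70,-24,24,0,4),box(-50,42,-24,24,0,32)],
"try_square":[box(-52.5,-32.5,-42.5,42.5,0,18),box(-40,52.5,22.5,42.5,4,6.5)],
"g_clamp":[box(-68,28,-42.5,-28.5,0,20),box(-68,-54,-42.5,23,0,20),box(14,28,-42.5,25,0,20),box(-36,68,11.5,21.5,5,15),box(62,68,-9,42,7,13)],
"tape":[np.vstack([box(0,31,-30,30,0,30),disc(-1,0,30,0,30,np.pi/2,3*np.pi/2)])],
"tray_plane":[box(-88,88,-60,60,-8,6)],"tray_square":[box(-72,72,-60,60,-8,6)],
"tray_clamp":[box(-88,88,-60,60,-8,6)],"tray_tape":[box(-50,50,-60,60,-8,6)]}
def render(cam,name,p,org,w,base=0.):
    m=np.zeros((w*S,w*S),np.uint8)
    Rz=R.from_euler("z",p[2]).as_matrix()
    for pc in M[name]:
        P=pc@Rz.T+[p[0],p[1],base]
        uv=(cam.proj(P)-org+0.5)*S-0.5
        cv2.fillConvexPoly(m,cv2.convexHull(np.round(uv*16).astype(np.int32)),255,shift=4)
    return cv2.resize(m,(w,w),interpolation=cv2.INTER_AREA)/255.
def fgmask(im):
    hsv=cv2.cvtColor(im,cv2.COLOR_BGR2HSV).astype(float)
    b,g,r=[im[...,i].astype(float) for i in range(3)]
    # wood: r well above b relative
    ratio=(r-b)/(r+1)
    return 1/(1+np.exp((ratio-0.38)*25))
def fit(im,cam,name,p0,base=0.,r=36,ex=None):
    c=cam.proj(np.array([[p0[0],p0[1],base]]))[0].astype(int);org=c-r
    w=2*r;t=fgmask(im)[org[1]:org[1]+w,org[0]:org[0]+w]
    n,l=cv2.connectedComponents((t>.5).astype(np.uint8))
    ids=np.bincount(l[r-12:r+12,r-12:r+12].ravel(),minlength=n);ids[0]=0
    if ex is None:
        keep=cv2.dilate((l==ids.argmax()).astype(np.uint8),np.ones((5,5)))
        t=t*keep
    def cost(q):
        m=render(cam,name,[q[0]/1000,q[1]/1000,q[2]/50],org,w,base);return ((m-t)**2).sum()
    best=None
    for da in np.radians([-20,-10,0,10,20]):
        q=np.array([p0[0]*1000,p0[1]*1000,(p0[2]+da)*50])
        sx=np.array([q]+[q+d for d in np.eye(3)*8])
        o=minimize(cost,q,method="Nelder-Mead",options=dict(initial_simplex=sx,xatol=.05,fatol=.05))
        if best is None or o.fun<best.fun:best=o
    q=best.x;return np.array([q[0]/1000,q[1]/1000,q[2]/50]),best.fun,t.sum()
def overlay(im,cam,name,p,base,f=1):
    Rz=R.from_euler("z",p[2]).as_matrix()
    for pc in M[name]:
        uv=cam.proj(pc@Rz.T+[p[0],p[1],base])
        cv2.polylines(im,[cv2.convexHull(np.round(((uv+.5)*f-.5)*16).astype(np.int32))],True,(0,255,255),1,shift=4)
E
python3 - <<'E'
from fit import *
from rig import vision
cam=Cam(vision.get_calibration("top"))
im=cv2.imread("pics/top0.png");f=3
big=cv2.resize(im,None,fx=f,fy=f,interpolation=cv2.INTER_CUBIC)
G={"plane":(.379,-.28,np.radians(62),0),"try_square":(.47,-.115,np.radians(120),0),"g_clamp":(.455,.1,np.radians(-25),0),"tape":(.404,.272,np.radians(-90),0),
"tray_plane":(.536,-.389,0.,.008),"tray_square":(.66,-.163,np.pi,.008),"tray_clamp":(.547,.376,.1,.008),"tray_tape":(.672,.137,-.2,.008)}
G["try_square"]=(.47,-.115,np.arctan2(1,-.57),0)
E={}
for n,g in G.items():
    p,c,a=fit(im,cam,n,g[:3],g[3],r=48 if n.startswith("tray") else 36)
    E[n]=p.tolist();print(n,np.round(p[:2],4),round(np.degrees(p[2]),1),"cost",round(c,1),"area",round(a)); overlay(big,cam,n,p,g[3],f)
import json;json.dump(E,open("poses.json","w"))
m=big[130*f:350*f,110*f:530*f]
cv2.imwrite("pics/ov_l.png",m[:,:210*f][:600]);cv2.imwrite("pics/ov_r.png",m[:,210*f:][:600])
E
```

```text
plane [ 0.3793 -0.2854] 59.2 cost 79.1 area 1401
try_square [ 0.4745 -0.0992] 120.7 cost 19.2 area 744
g_clamp [0.4684 0.1089] -24.2 cost 73.6 area 947
tape [0.4035 0.2784] -84.8 cost 95.5 area 622
tray_plane [ 0.5353 -0.3897] -7.6 cost 70.5 area 4104
tray_square [ 0.663  -0.1602] 182.6 cost 63.5 area 3175
tray_clamp [0.5403 0.3784] 10.3 cost 62.7 area 3948
tray_tape [0.6755 0.1363] -10.7 cost 52.6 area 2167
```

View pics/ov_l.png

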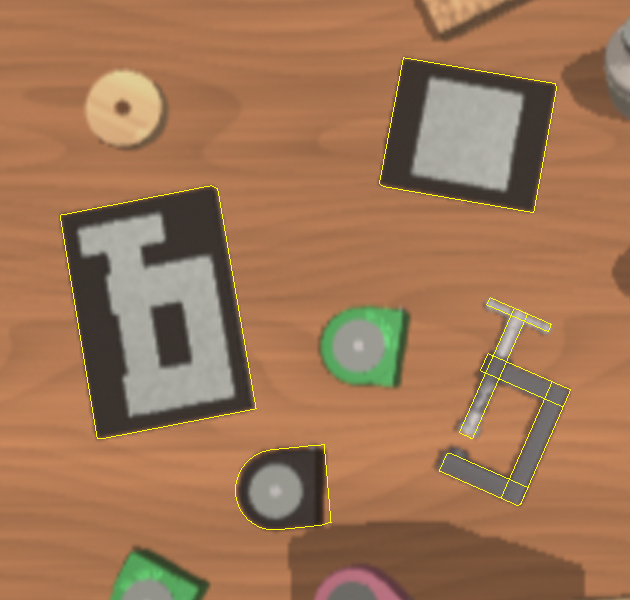

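View pics/ov_r.png

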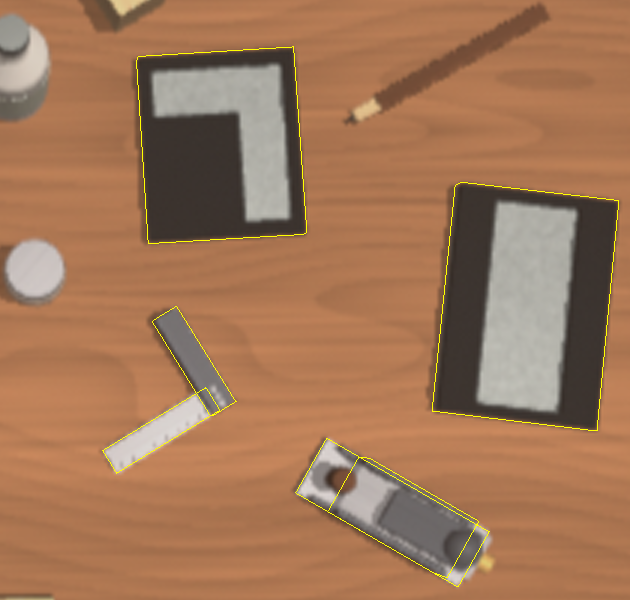

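```bash
cat > plan.py <<'E'
import sys,json
from h import *
from rig import bot
def wrap(a): return (a+np.pi)%(2*np.pi)-np.pi
def plan(x,y,z,yaw,label=""):
    s=bot.sense();p=np.array(s["tcp_pos"]);r=R.from_quat(s["ee_rot"]);q=s["qpos"]
    X=r.as_matrix()[:,0];yc=np.arctan2(X[1],X[0])
    d=r.inv().apply(np.array([x,y,z])-p)*1000
    for k in(0,np.pi):
        a=yaw+k
        T=R.from_matrix(np.array([[np.cos(a),np.sin(a),0],[np.sin(a),-np.cos(a),0],[0,0,-1]]))
        rv=(r.inv()*T).as_rotvec()
        dq1=wrap(np.arctan2(y,x)-np.arctan2(p[1],p[0]))
        q6=q[5]+dq1-wrap(a-yc)
        print(label,"xyz",np.round(d,1),"a",np.round(rv,3),"q6~",round(q6,2))
def objpt(p,lx,ly):
    c,s_=np.cos(p[2]),np.sin(p[2]);return p[0]+c*lx-s_*ly,p[1]+s_*lx+c*ly
def st():
    s=bot.sense();r=R.from_quat(s["ee_rot"]).as_matrix()
    print("t",round(s["t"],2),"tcp",np.round(s["tcp_pos"],4),"yaw",round(np.degrees(np.arctan2(r[1,0],r[0,0])),1),"tilt",round(np.degrees(np.arccos(-r[2,2])),2),"w",round(s["width"],3),"F",np.round(s["wrist_force"],1),"q",np.round(s["qpos"],2))
P=json.load(open("poses.json"))
GR={"plane":(0,0,np.pi/2),"try_square":(-.0425,0,0),"g_clamp":(-.02,-.0355,np.pi/2),"tape":(0,0,np.pi/2)}
def go(n,z,dx=0,dy=0,add=0):
    key=n if n in GR else {"tray_plane":"plane","tray_square":"try_square","tray_clamp":"g_clamp","tray_tape":"tape"}[n]
    g=GR[key];x,y=objpt(P[n],g[0],g[1]);print(n,round(x,4),round(y,4));plan(x+dx,y+dy,z,P[n][2]+g[2]+add,n)
if __name__=="__main__":
    st();go(sys.argv[1],float(sys.argv[2]),add=float(sys.argv[3]) if len(sys.argv)>3 else 0)
E
python3 plan.py plane 0.12
```

```text
t 0.55 tcp [ 0.1744 -0.5741  0.2503] yaw -73.1 tilt 0.0 w 0.999 F [-0.1 -0.1  0. ] q [-1.49  0.1   0.1   1.56  0.    1.35]
plane 0.3793 -0.2854
plane xyz [-216.7 -280.   130.3] a [-0.    -0.     2.404] q6~ 4.39
plane xyz [-216.7 -280.   130.3] a [ 0.    -0.    -0.738] q6~ 1.25
```

{"api": "play_rows", "payload": {"commands": [{"claw": 0.1, "x": -217, "y": -280, "z": 130, "ax": 0, "ay": 0, "az": -0.738}, {"claw": 0.1, "x": -217, "y": -280, "z": 130, "ax": 0, "ay": 0, "az": -0.738}, {"claw": 0.1, "x": -217, "y": -280, "z": 130, "ax": 0, "ay": 0, "az": -0.738}, {"claw": 0.1, "x": -217, "y": -280, "z": 130, "ax": 0, "ay": 0, "az": -0.738}, {"claw": 0.1, "x": -217, "y": -280, "z": 130, "ax": 0, "ay": 0, "az": -0.738}, {"claw": 0.1, "x": -217, "y": -280, "z": 130, "ax": 0, "ay": 0, "az": -0.738}, {"claw": 0.1, "x": -217, "y": -280, "z": 130, "ax": 0, "ay": 0, "az": -0.738}, {"claw": 0.1, "x": -217, "y": -280, "z": 130, "ax": 0, "ay": 0, "az": -0.738}, {"claw": 0.1, "x": -217, "y": -280, "z": 130, "ax": 0, "ay": 0, "az": -0.738}, {"claw": 0.1, "x": -217, "y": -280, "z": 130, "ax": 0, "ay": 0, "az": -0.738}, {"claw": 0.1, "x": -217, "y": -280, "z": 130, "ax": 0, "ay": 0, "az": -0.738}, {"claw": 0.1, "x": -217, "y": -280, "z": 130, "ax": 0, "ay": 0, "az": -0.738}, {"claw": 0.1, "x": -217, "y": -280, "z": 130, "ax": 0, "ay": 0, "az": -0.738}, {"claw": 0.1, "x": -217, "y": -280, "z": 130, "ax": 0, "ay": 0, "az": -0.738}], "grip_force": 90}}

```text
t: 1.72
tcp_pos: [0.3788, -0.2866, 0.121]
ee_rot: [0.964, -0.267, 0.0, 0.0]
wrist_force: [-0.3, -0.7, -0.1]
width: 0.899
```

```bash
python3 plan.py plane 0.028
python3 - <<'E'
from h import *
from rig import vision
for n,c in(("side",(395,185)),("top",(452,300))):
    im=vision.snapshot(n)[:,:,::-1];cv2.imwrite(f"pics/{n}1.png",crop(im,*c,75,4))
E
```

```text
t 1.72 tcp [ 0.3788 -0.2866  0.121 ] yaw -30.9 tilt 0.07 w 0.899 F [-0.3 -0.7 -0.1] q [-0.92 -0.27 -0.49  1.35 -0.    1.19]
plane 0.3793 -0.2854
plane xyz [-0.3 -1.4 93. ] a [-2.00e-03 -1.00e-03  3.14e+00] q6~ 4.33
plane xyz [-0.3 -1.4 93. ] a [ 0.001 -0.001 -0.002] q6~ 1.19
```

View pics/side1.png

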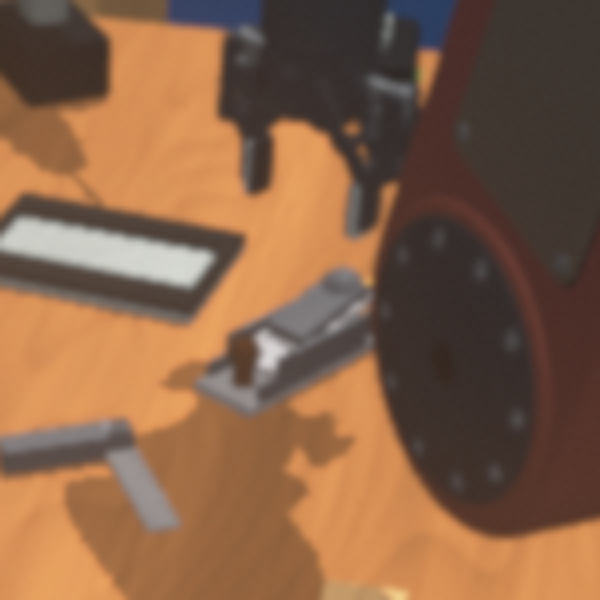

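{"api": "play_rows", "payload": {"commands": [{"claw": 0.1, "x": 0, "y": -1.4, "z": 30, "ax": 0, "ay": 0, "az": 0}, {"claw": 0.1, "x": 0, "y": -1.4, "z": 60, "ax": 0, "ay": 0, "az": 0}, {"claw": 0.1, "x": 0, "y": -1.4, "z": 80, "ax": 0, "ay": 0, "az": 0}, {"claw": 0.1, "x": 0, "y": -1.4, "z": 93, "ax": 0, "ay": 0, "az": 0}, {"claw": 0.1, "x": 0, "y": -1.4, "z": 93, "ax": 0, "ay": 0, "az": 0}, {"claw": 0.1, "x": 0, "y": -1.4, "z": 93, "ax": 0, "ay": 0, "az": 0}, {"claw": 0.9, "x": 0, "y": -1.4, "z": 93, "ax": 0, "ay": 0, "az": 0}, {"claw": 0.9, "x": 0, "y": -1.4, "z": 93, "ax": 0, "ay": 0, "az": 0}, {"claw": 0.9, "x": 0, "y": -1.4, "z": 93, "ax": 0, "ay": 0, "az": 0}, {"claw": 0.9, "x": 0, "y": -1.4, "z": 93, "ax": 0, "ay": 0, "az": 0}, {"claw": 0.9, "x": 0, "y": -1.4, "z": 93, "ax": 0, "ay": 0, "az": 0}, {"claw": 0.9, "x": 0, "y": -1.4, "z": 93, "ax": 0, "ay": 0, "az": 0}, {"claw": 0.9, "x": 0, "y": -1.4, "z": 93, "ax": 0, "ay": 0, "az": 0}], "grip_force": 90}}

```text
t: 2.9
tcp_pos: [0.3802, -0.2862, 0.0296]
ee_rot: [0.964, -0.267, 0.001, 0.001]
wrist_force: [-2.0, 0.2, 7.1]
width: 0.539
```

```bash
python3 plan.py tray_plane 0.12
```

```text
t 2.9 tcp [ 0.3802 -0.2862  0.0296] yaw -30.9 tilt 0.19 w 0.539 F [-2.   0.2  7.1] q [-0.92 -0.2  -0.61  1.16 -0.    1.19]
tray_plane 0.5353 -0.3897
tray_plane xyz [186.5   9.2 -89.8] a [ 0.004 -0.    -1.978] q6~ -0.77
tray_plane xyz [186.5   9.2 -89.8] a [-0.    -0.004  1.163] q6~ 2.37
```

{"api": "play_rows", "payload": {"commands": [{"claw": 0.9, "x": 0, "y": 0, "z": -30, "ax": 0, "ay": 0, "az": 0}, {"claw": 0.9, "x": 0, "y": 0, "z": -60, "ax": 0, "ay": 0, "az": 0}, {"claw": 0.9, "x": 20, "y": 1, "z": -90, "ax": 0, "ay": 0, "az": 0.1}, {"claw": 0.9, "x": 50, "y": 3, "z": -90, "ax": 0, "ay": 0, "az": 0.2}, {"claw": 0.9, "x": 80, "y": 5, "z": -90, "ax": 0, "ay": 0, "az": 0.3}, {"claw": 0.9, "x": 110, "y": 6, "z": -90, "ax": 0, "ay": 0, "az": 0.42}, {"claw": 0.9, "x": 140, "y": 7, "z": -90, "ax": 0, "ay": 0, "az": 0.54}, {"claw": 0.9, "x": 165, "y": 8, "z": -90, "ax": 0, "ay": 0, "az": 0.66}, {"claw": 0.9, "x": 180, "y": 9, "z": -90, "ax": 0, "ay": 0, "az": 0.78}, {"claw": 0.9, "x": 186.5, "y": 9.2, "z": -90, "ax": 0, "ay": 0, "az": 0.9}, {"claw": 0.9, "x": 186.5, "y": 9.2, "z": -90, "ax": 0, "ay": 0, "az": 1.02}, {"claw": 0.9, "x": 186.5, "y": 9.2, "z": -90, "ax": 0, "ay": 0, "az": 1.1}, {"claw": 0.9, "x": 186.5, "y": 9.2, "z": -90, "ax": 0, "ay": 0, "az": 1.163}, {"claw": 0.9, "x": 186.5, "y": 9.2, "z": -90, "ax": 0, "ay": 0, "az": 1.163}, {"claw": 0.9, "x": 186.5, "y": 9.2, "z": -90, "ax": 0, "ay": 0, "az": 1.163}, {"claw": 0.9, "x": 186.5, "y": 9.2, "z": -90, "ax": 0, "ay": 0, "az": 1.163}]}}

```text
t: 4.23
tcp_pos: [0.5351, -0.3896, 0.1199]
ee_rot: [-0.66, 0.752, -0.001, -0.0]
wrist_force: [0.0, -0.4, -6.7]
width: 0.541
```

```bash
python3 plan.py tray_plane 0.038
python3 - <<'E'
from h import *
from rig import vision
a=[]
for n,c in(("side",(350,175)),("top",(500,235))):
    im=vision.snapshot(n)[:,:,::-1];a.append(crop(im,*c,66,3))
cv2.imwrite(f"pics/m2.png",np.hstack(a))
E
```

```text
t 4.23 tcp [ 0.5351 -0.3896  0.1199] yaw -97.4 tilt 0.16 w 0.541 F [ 0.  -0.4 -6.7] q [-0.83  0.3   0.08  1.35 -0.    2.45]
tray_plane 0.5353 -0.3897
tray_plane xyz [-0.  -0.1 81.9] a [ 4.000e-03 -2.000e-03 -3.139e+00] q6~ -0.69
tray_plane xyz [-0.  -0.1 81.9] a [-0.001 -0.002  0.002] q6~ 2.45
```

View pics/m2.png

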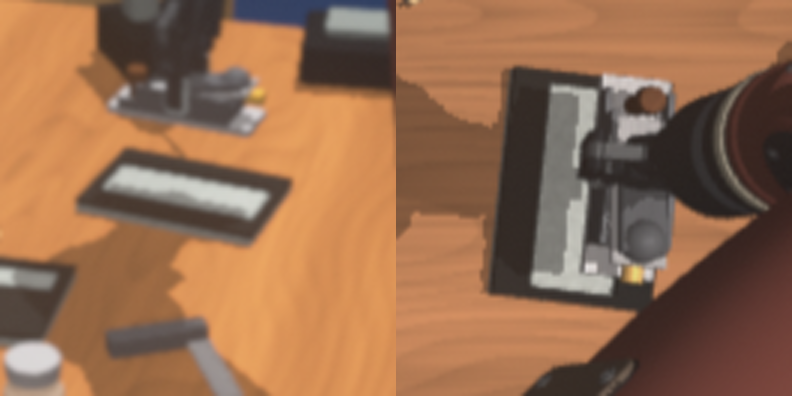

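{"api": "play_rows", "payload": {"commands": [{"claw": 0.9, "x": 0, "y": 0, "z": 30, "ax": 0, "ay": 0, "az": 0}, {"claw": 0.9, "x": 0, "y": 0, "z": 55, "ax": 0, "ay": 0, "az": 0}, {"claw": 0.9, "x": 0, "y": 0, "z": 70, "ax": 0, "ay": 0, "az": 0}, {"claw": 0.9, "x": 0, "y": 0, "z": 76, "ax": 0, "ay": 0, "az": 0}, {"claw": 0.9, "x": 0, "y": 0, "z": 79, "ax": 0, "ay": 0, "az": 0}, {"claw": 0.9, "x": 0, "y": 0, "z": 81, "ax": 0, "ay": 0, "az": 0}, {"claw": 0.9, "x": 0, "y": 0, "z": 81.5, "ax": 0, "ay": 0, "az": 0}, {"claw": 0.9, "x": 0, "y": 0, "z": 81.5, "ax": 0, "ay": 0, "az": 0}]}}

```text
t: 5.0
tcp_pos: [0.536, -0.3905, 0.04]
ee_rot: [-0.659, 0.752, -0.003, -0.0]
wrist_force: [-0.6, 0.9, -7.0]
width: 0.541
```

{"api": "play_rows", "payload": {"commands": [{"claw": 0.9, "x": 0, "y": 0, "z": 1.5, "ax": 0, "ay": 0, "az": 0}, {"claw": 0.9, "x": 0, "y": 0, "z": 2.5, "ax": 0, "ay": 0, "az": 0}, {"claw": 0.9, "x": 0, "y": 0, "z": 2.5, "ax": 0, "ay": 0, "az": 0}, {"claw": 0.9, "x": 0, "y": 0, "z": 2.5, "ax": 0, "ay": 0, "az": 0}]}}

```text
t: 5.33
tcp_pos: [0.5362, -0.3908, 0.038]
ee_rot: [-0.659, 0.752, -0.003, -0.0]
wrist_force: [1.5, -1.2, -5.1]
width: 0.54
```

{"api": "play_rows", "payload": {"commands": [{"claw": 0.9, "x": 0, "y": 0, "z": 1, "ax": 0, "ay": 0, "az": 0}, {"claw": 0.35, "x": 0, "y": 0, "z": 1, "ax": 0, "ay": 0, "az": 0}, {"claw": 0.2, "x": 0, "y": 0, "z": 0, "ax": 0, "ay": 0, "az": 0}, {"claw": 0.15, "x": 0, "y": 0, "z": 0, "ax": 0, "ay": 0, "az": 0}, {"claw": 0.15, "x": 0, "y": 0, "z": 0, "ax": 0, "ay": 0, "az": 0}, {"claw": 0.15, "x": 0, "y": 0, "z": -30, "ax": 0, "ay": 0, "az": 0}, {"claw": 0.15, "x": 0, "y": 0, "z": -70, "ax": 0, "ay": 0, "az": 0}, {"claw": 0.15, "x": 0, "y": 0, "z": -110, "ax": 0, "ay": 0, "az": 0}, {"claw": 0.15, "x": 0, "y": 0, "z": -110, "ax": 0, "ay": 0, "az": 0}]}}

```text
t: 6.08
tcp_pos: [0.5386, -0.3932, 0.1579]
ee_rot: [-0.659, 0.752, -0.009, -0.0]
wrist_force: [1.0, 0.1, 1.5]
width: 0.85
```

```bash
python3 plan.py try_square 0.12
```

```text
t 6.08 tcp [ 0.5386 -0.3932  0.1579] yaw -97.5 tilt 1.07 w 0.85 F [1.  0.1 1.5] q [-0.83  0.29  0.13  1.4  -0.    2.45]
try_square 0.4962 -0.1357
try_square xyz [-250.2   76.    33.8] a [-0.021  0.012  2.476] q6~ 5.29
try_square xyz [-250.2   76.    33.8] a [-0.009 -0.017 -0.666] q6~ 2.14
```

{"api": "play_rows", "payload": {"commands": [{"claw": 0.3, "x": -250, "y": 76, "z": 34, "ax": -0.009, "ay": -0.017, "az": -0.666}, {"claw": 0.3, "x": -250, "y": 76, "z": 34, "ax": -0.009, "ay": -0.017, "az": -0.666}, {"claw": 0.3, "x": -250, "y": 76, "z": 34, "ax": -0.009, "ay": -0.017, "az": -0.666}, {"claw": 0.3, "x": -250, "y": 76, "z": 34, "ax": -0.009, "ay": -0.017, "az": -0.666}, {"claw": 0.3, "x": -250, "y": 76, "z": 34, "ax": -0.009, "ay": -0.017, "az": -0.666}, {"claw": 0.3, "x": -250, "y": 76, "z": 34, "ax": -0.009, "ay": -0.017, "az": -0.666}, {"claw": 0.3, "x": -250, "y": 76, "z": 34, "ax": -0.009, "ay": -0.017, "az": -0.666}, {"claw": 0.3, "x": -250, "y": 76, "z": 34, "ax": -0.009, "ay": -0.017, "az": -0.666}, {"claw": 0.3, "x": -250, "y": 76, "z": 34, "ax": -0.009, "ay": -0.017, "az": -0.666}, {"claw": 0.3, "x": -250, "y": 76, "z": 34, "ax": -0.009, "ay": -0.017, "az": -0.666}, {"claw": 0.3, "x": -250, "y": 76, "z": 34, "ax": -0.009, "ay": -0.017, "az": -0.666}, {"claw": 0.3, "x": -250, "y": 76, "z": 34, "ax": -0.009, "ay": -0.017, "az": -0.666}]}}

```text
t: 7.08
tcp_pos: [0.4964, -0.1371, 0.1199]
ee_rot: [0.869, -0.496, -0.0, -0.0]
wrist_force: [-0.4, -0.5, 1.0]
width: 0.701
```

```bash
python3 plan.py try_square 0.026
python3 - <<'E'
from h import *
from rig import vision
a=[]
for n,c in(("side",(340,200)),("top",(500,235))):
    im=vision.snapshot(n)[:,:,::-1];a.append(crop(im,*c,66,3))
cv2.imwrite(f"pics/m3.png",np.hstack(a))
E
```

```text
t 7.08 tcp [ 0.4964 -0.1371  0.1199] yaw -59.4 tilt 0.01 w 0.701 F [-0.4 -0.5  1. ] q [-0.52 -0.14 -0.38  1.33  0.    2.08]
try_square 0.4962 -0.1357
try_square xyz [-1.2 -0.5 93.9] a [0.   0.   3.14] q6~ 5.23
try_square xyz [-1.2 -0.5 93.9] a [-0.     0.    -0.001] q6~ 2.08
```

View pics/m3.png

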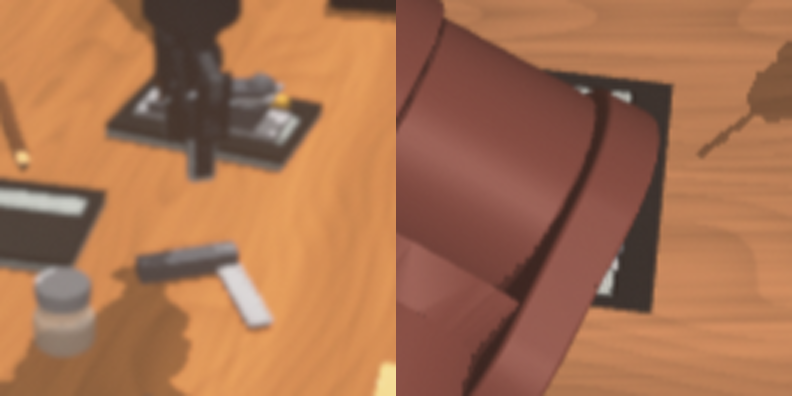

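{"api": "play_rows", "payload": {"commands": [{"claw": 0.3, "x": -1.2, "y": -0.5, "z": 30, "ax": 0, "ay": 0, "az": 0}, {"claw": 0.3, "x": -1.2, "y": -0.5, "z": 60, "ax": 0, "ay": 0, "az": 0}, {"claw": 0.3, "x": -1.2, "y": -0.5, "z": 82, "ax": 0, "ay": 0, "az": 0}, {"claw": 0.3, "x": -1.2, "y": -0.5, "z": 92, "ax": 0, "ay": 0, "az": 0}, {"claw": 0.3, "x": -1.2, "y": -0.5, "z": 94.5, "ax": 0, "ay": 0, "az": 0}, {"claw": 0.3, "x": -1.2, "y": -0.5, "z": 94.5, "ax": 0, "ay": 0, "az": 0}, {"claw": 0.3, "x": -1.2, "y": -0.5, "z": 94.5, "ax": 0, "ay": 0, "az": 0}, {"claw": 0.6, "x": -1.2, "y": -0.5, "z": 94.5, "ax": 0, "ay": 0, "az": 0}, {"claw": 1.0, "x": -1.2, "y": -0.5, "z": 94.5, "ax": 0, "ay": 0, "az": 0}, {"claw": 1.0, "x": -1.2, "y": -0.5, "z": 94.5, "ax": 0, "ay": 0, "az": 0}, {"claw": 1.0, "x": -1.2, "y": -0.5, "z": 94.5, "ax": 0, "ay": 0, "az": 0}, {"claw": 1.0, "x": -1.2, "y": -0.5, "z": 94.5, "ax": 0, "ay": 0, "az": 0}, {"claw": 1.0, "x": -1.2, "y": -0.5, "z": 94.5, "ax": 0, "ay": 0, "az": 0}, {"claw": 1.0, "x": -1.2, "y": -0.5, "z": 94.5, "ax": 0, "ay": 0, "az": 0}], "grip_force": 90}}

```text
t: 8.35
tcp_pos: [0.4967, -0.1359, 0.0265]
ee_rot: [0.869, -0.495, 0.001, -0.0]
wrist_force: [-1.0, 0.3, 7.5]
width: 0.201
```

```bash
python3 plan.py tray_square 0.12
```

```text
t 8.35 tcp [ 0.4967 -0.1359  0.0265] yaw -59.4 tilt 0.08 w 0.201 F [-1.   0.3  7.5] q [-0.52 -0.07 -0.49  1.15  0.    2.09]
tray_square 0.7055 -0.1582
tray_square xyz [ 125.7 -168.3  -93.2] a [-2.000e-03  0.000e+00  2.059e+00] q6~ 4.19
tray_square xyz [ 125.7 -168.3  -93.2] a [-0.000e+00 -1.000e-03 -1.082e+00] q6~ 1.05
```

{"api": "play_rows", "payload": {"commands": [{"claw": 1.0, "x": 0, "y": 0, "z": -30, "ax": 0, "ay": 0, "az": 0}, {"claw": 1.0, "x": 0, "y": 0, "z": -60, "ax": 0, "ay": 0, "az": 0}, {"claw": 1.0, "x": 10, "y": -14, "z": -90, "ax": 0, "ay": 0, "az": -0.1}, {"claw": 1.0, "x": 30, "y": -40, "z": -93, "ax": 0, "ay": 0, "az": -0.2}, {"claw": 1.0, "x": 50, "y": -66, "z": -93, "ax": 0, "ay": 0, "az": -0.3}, {"claw": 1.0, "x": 70, "y": -92, "z": -93, "ax": 0, "ay": 0, "az": -0.41}, {"claw": 1.0, "x": 90, "y": -119, "z": -93, "ax": 0, "ay": 0, "az": -0.52}, {"claw": 1.0, "x": 108, "y": -145, "z": -93, "ax": 0, "ay": 0, "az": -0.63}, {"claw": 1.0, "x": 120, "y": -160, "z": -93, "ax": 0, "ay": 0, "az": -0.74}, {"claw": 1.0, "x": 125.7, "y": -168.3, "z": -93, "ax": 0, "ay": 0, "az": -0.85}, {"claw": 1.0, "x": 125.7, "y": -168.3, "z": -93, "ax": 0, "ay": 0, "az": -0.96}, {"claw": 1.0, "x": 125.7, "y": -168.3, "z": -93, "ax": 0, "ay": 0, "az": -1.04}, {"claw": 1.0, "x": 125.7, "y": -168.3, "z": -93, "ax": 0, "ay": 0, "az": -1.082}, {"claw": 1.0, "x": 125.7, "y": -168.3, "z": -93, "ax": 0, "ay": 0, "az": -1.082}, {"claw": 1.0, "x": 125.7, "y": -168.3, "z": -93, "ax": 0, "ay": 0, "az": -1.082}, {"claw": 1.0, "x": 125.7, "y": -168.3, "z": -93, "ax": 0, "ay": 0, "az": -1.082}]}}

```text
t: 9.68
tcp_pos: [0.7053, -0.1582, 0.1196]
ee_rot: [1.0, 0.022, 0.0, 0.0]
wrist_force: [-0.0, 0.6, -2.8]
width: 0.202
```

```bash
python3 plan.py tray_square 0.0365
python3 - <<'E'
from h import *
from rig import vision
a=[]
for n,c in(("side",(280,200)),("top",(395,180))):
    im=vision.snapshot(n)[:,:,::-1];a.append(crop(im,*c,66,3))
cv2.imwrite(f"pics/m4.png",np.hstack(a))
E
```

```text
t 9.68 tcp [ 0.7053 -0.1582  0.1196] yaw 2.5 tilt 0.05 w 0.202 F [-0.   0.6 -2.8] q [-0.4   0.5   0.32  1.4  -0.    1.13]
tray_square 0.7055 -0.1582
tray_square xyz [ 0.1 -0.  83.1] a [-1.000e-03 -1.000e-03  3.139e+00] q6~ 4.27
tray_square xyz [ 0.1 -0.  83.1] a [ 0.    -0.001 -0.002] q6~ 1.12
```

View pics/m4.png

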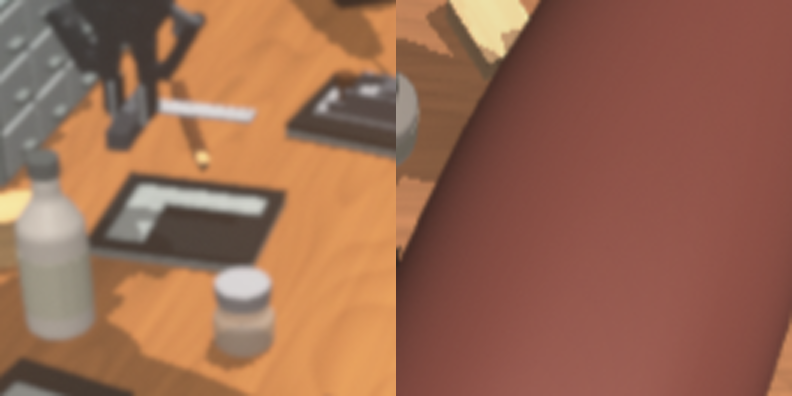

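{"api": "play_rows", "payload": {"commands": [{"claw": 1.0, "x": 0, "y": 0, "z": 30, "ax": 0, "ay": 0, "az": 0}, {"claw": 1.0, "x": 0, "y": 0, "z": 55, "ax": 0, "ay": 0, "az": 0}, {"claw": 1.0, "x": 0, "y": 0, "z": 72, "ax": 0, "ay": 0, "az": 0}, {"claw": 1.0, "x": 0, "y": 0, "z": 79, "ax": 0, "ay": 0, "az": 0}, {"claw": 1.0, "x": 0, "y": 0, "z": 82, "ax": 0, "ay": 0, "az": 0}, {"claw": 1.0, "x": 0, "y": 0, "z": 84, "ax": 0, "ay": 0, "az": 0}, {"claw": 1.0, "x": 0, "y": 0, "z": 84.5, "ax": 0, "ay": 0, "az": 0}, {"claw": 1.0, "x": 0, "y": 0, "z": 84.5, "ax": 0, "ay": 0, "az": 0}, {"claw": 1.0, "x": 0, "y": 0, "z": 84.5, "ax": 0, "ay": 0, "az": 0}]}}

```text
t: 10.53
tcp_pos: [0.7062, -0.1586, 0.0367]
ee_rot: [1.0, 0.022, 0.001, 0.001]
wrist_force: [-0.7, -0.0, -2.3]
width: 0.201
```

{"api": "play_rows", "payload": {"commands": [{"claw": 1.0, "x": 0, "y": 0, "z": 1.5, "ax": 0, "ay": 0, "az": 0}, {"claw": 1.0, "x": 0, "y": 0, "z": 2.2, "ax": 0, "ay": 0, "az": 0}, {"claw": 1.0, "x": 0, "y": 0, "z": 2.8, "ax": 0, "ay": 0, "az": 0}, {"claw": 1.0, "x": 0, "y": 0, "z": 2.8, "ax": 0, "ay": 0, "az": 0}]}}

```text
t: 10.87
tcp_pos: [0.7066, -0.1587, 0.0346]
ee_rot: [1.0, 0.022, 0.002, 0.001]
wrist_force: [-0.5, 0.2, 1.4]
width: 0.203
```

Run:
```python
from h import *
from rig import vision
from plan import st
st()
a=[]
for n,c in(("side",(280,200)),("top",(395,180))):
    im=vision.snapshot(n)[:,:,::-1];a.append(crop(im,*c,66,3))
cv2.imwrite(f"pics/m5.png",np.hstack(a))
```

```text
t 10.87 tcp [ 0.7066 -0.1587  0.0346] yaw 2.6 tilt 0.24 w 0.203 F [-0.5  0.2  1.4] q [-0.4   0.54  0.22  1.25 -0.    1.13]
```

View pics/m5.png

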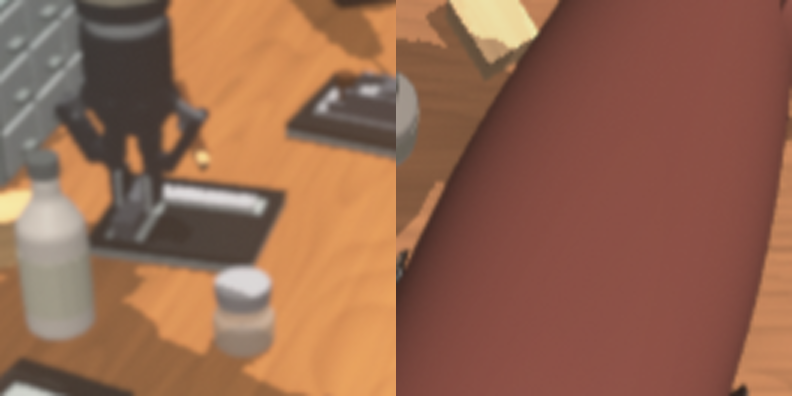

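Square is in its pocket; release and lift.

{"api": "play_rows", "payload": {"commands": [{"claw": 0.7, "x": 0, "y": 0, "z": 0, "ax": 0, "ay": 0, "az": 0}, {"claw": 0.55, "x": 0, "y": 0, "z": 0, "ax": 0, "ay": 0, "az": 0}, {"claw": 0.55, "x": 0, "y": 0, "z": 0, "ax": 0, "ay": 0, "az": 0}, {"claw": 0.55, "x": 0, "y": 0, "z": 0, "ax": 0, "ay": 0, "az": 0}, {"claw": 0.55, "x": 0, "y": 0, "z": -30, "ax": 0, "ay": 0, "az": 0}, {"claw": 0.55, "x": 0, "y": 0, "z": -70, "ax": 0, "ay": 0, "az": 0}, {"claw": 0.55, "x": 0, "y": 0, "z": -110, "ax": 0, "ay": 0, "az": 0}, {"claw": 0.55, "x": 0, "y": 0, "z": -110, "ax": 0, "ay": 0, "az": 0}]}}

```text
t: 11.63
tcp_pos: [0.7097, -0.1599, 0.1549]
ee_rot: [1.0, 0.022, 0.008, 0.003]
wrist_force: [0.9, 0.1, 2.4]
width: 0.448
```

```bash
python3 plan.py g_clamp 0.12
```

```text
t 11.63 tcp [ 0.7097 -0.1599  0.1549] yaw 2.6 tilt 0.95 w 0.448 F [0.9 0.1 2.4] q [-0.4   0.48  0.37  1.44 -0.    1.13]
g_clamp 0.4356 0.0847
g_clamp xyz [-263.3 -256.8   29.1] a [ 0.015 -0.009 -1.104] q6~ 0.44
g_clamp xyz [-263.3 -256.8   29.1] a [-0.011 -0.017  2.038] q6~ 3.58
```

{"api": "play_rows", "payload": {"commands": [{"claw": 0.55, "x": -40, "y": 0, "z": -20, "ax": 0, "ay": 0, "az": -0.1}, {"claw": 0.55, "x": -80, "y": -5, "z": -20, "ax": 0, "ay": 0, "az": -0.2}, {"claw": 0.55, "x": -120, "y": -20, "z": -20, "ax": 0, "ay": 0, "az": -0.3}, {"claw": 0.55, "x": -150, "y": -40, "z": -20, "ax": 0, "ay": 0, "az": -0.4}, {"claw": 0.55, "x": -263, "y": -257, "z": 29, "ax": 0.015, "ay": -0.009, "az": -1.104}, {"claw": 0.55, "x": -263, "y": -257, "z": 29, "ax": 0.015, "ay": -0.009, "az": -1.104}, {"claw": 0.55, "x": -263, "y": -257, "z": 29, "ax": 0.015, "ay": -0.009, "az": -1.104}, {"claw": 0.55, "x": -263, "y": -257, "z": 29, "ax": 0.015, "ay": -0.009, "az": -1.104}, {"claw": 0.55, "x": -263, "y": -257, "z": 29, "ax": 0.015, "ay": -0.009, "az": -1.104}, {"claw": 0.55, "x": -263, "y": -257, "z": 29, "ax": 0.015, "ay": -0.009, "az": -1.104}, {"claw": 0.55, "x": -263, "y": -257, "z": 29, "ax": 0.015, "ay": -0.009, "az": -1.104}, {"claw": 0.55, "x": -263, "y": -257, "z": 29, "ax": 0.015, "ay": -0.009, "az": -1.104}, {"claw": 0.55, "x": -263, "y": -257, "z": 29, "ax": 0.015, "ay": -0.009, "az": -1.104}, {"claw": 0.55, "x": -263, "y": -257, "z": 29, "ax": 0.015, "ay": -0.009, "az": -1.104}, {"claw": 0.55, "x": -263, "y": -257, "z": 29, "ax": 0.015, "ay": -0.009, "az": -1.104}, {"claw": 0.55, "x": -263, "y": -257, "z": 29, "ax": 0.015, "ay": -0.009, "az": -1.104}]}}

```text
t: 12.97
tcp_pos: [0.4366, 0.084, 0.1203]
ee_rot: [0.84, 0.542, 0.0, 0.0]
wrist_force: [0.3, -0.5, -0.1]
width: 0.448
```

```bash
python3 plan.py g_clamp 0.027
python3 - <<'E'
from h import *
from rig import vision
a=[]
for n,c in(("side",(320,260)),("top",(420,220))):
    im=vision.snapshot(n)[:,:,::-1];a.append(crop(im,*c,100,2) if n=="top" else crop(im,*c,80,5))
    cv2.imwrite(f"pics/m6{n}.png",a[-1])
    if n=="top": cv2.imwrite("pics/top6.png",im)
E
```

```text
t 12.97 tcp [0.4366 0.084  0.1203] yaw 65.7 tilt 0.03 w 0.448 F [ 0.3 -0.5 -0.1] q [-0.11 -0.37 -0.58  1.37  0.    0.32]
g_clamp 0.4356 0.0847
g_clamp xyz [ 0.2 -1.2 93.3] a [ 0.    -0.    -0.002] q6~ 0.32
g_clamp xyz [ 0.2 -1.2 93.3] a [-1.00e-03 -1.00e-03  3.14e+00] q6~ 3.46
```

View pics/m6side.png

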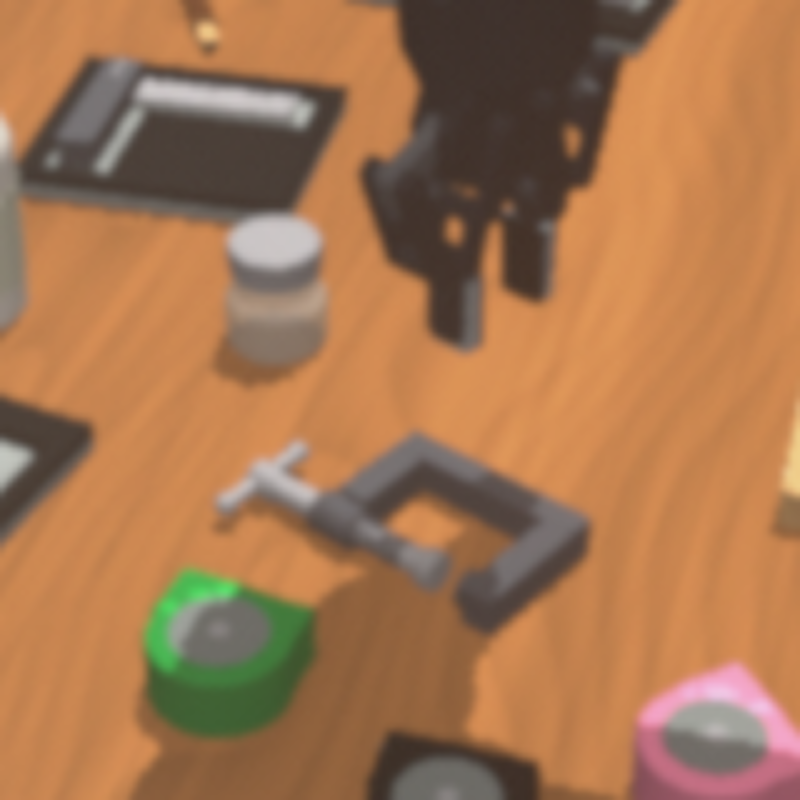

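View pics/top6.png

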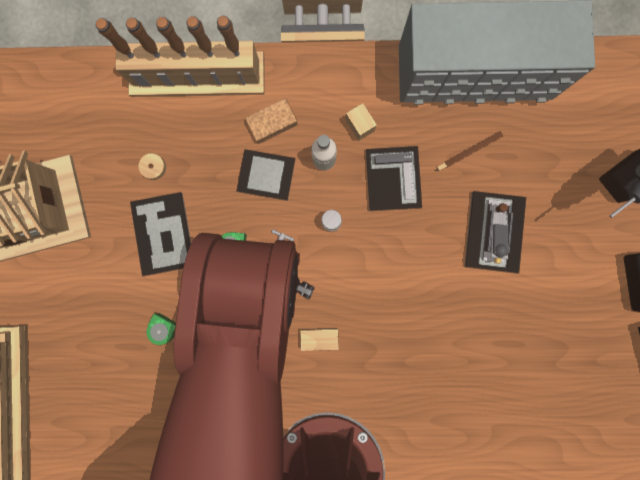

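{"api": "play_rows", "payload": {"commands": [{"claw": 0.56, "x": 0.2, "y": -1.2, "z": 30, "ax": 0, "ay": 0, "az": 0}, {"claw": 0.56, "x": 0.2, "y": -1.2, "z": 58, "ax": 0, "ay": 0, "az": 0}, {"claw": 0.56, "x": 0.2, "y": -1.2, "z": 75, "ax": 0, "ay": 0, "az": 0}, {"claw": 0.56, "x": 0.2, "y": -1.2, "z": 86, "ax": 0, "ay": 0, "az": 0}, {"claw": 0.56, "x": 0.2, "y": -1.2, "z": 92, "ax": 0, "ay": 0, "az": 0}, {"claw": 0.56, "x": 0.2, "y": -1.2, "z": 95, "ax": 0, "ay": 0, "az": 0}, {"claw": 0.56, "x": 0.2, "y": -1.2, "z": 95, "ax": 0, "ay": 0, "az": 0}, {"claw": 0.56, "x": 0.2, "y": -1.2, "z": 95, "ax": 0, "ay": 0, "az": 0}, {"claw": 1.0, "x": 0.2, "y": -1.2, "z": 95, "ax": 0, "ay": 0, "az": 0}, {"claw": 1.0, "x": 0.2, "y": -1.2, "z": 95, "ax": 0, "ay": 0, "az": 0}, {"claw": 1.0, "x": 0.2, "y": -1.2, "z": 95, "ax": 0, "ay": 0, "az": 0}, {"claw": 1.0, "x": 0.2, "y": -1.2, "z": 95, "ax": 0, "ay": 0, "az": 0}, {"claw": 1.0, "x": 0.2, "y": -1.2, "z": 95, "ax": 0, "ay": 0, "az": 0}, {"claw": 1.0, "x": 0.2, "y": -1.2, "z": 95, "ax": 0, "ay": 0, "az": 0}], "grip_force": 100}}

```text
t: 14.23
tcp_pos: [0.4361, 0.0849, 0.0265]
ee_rot: [0.84, 0.543, 0.001, 0.0]
wrist_force: [-2.6, -1.1, 6.7]
width: 0.128
```

```bash
python3 plan.py tray_clamp 0.14
```

```text
t 14.23 tcp [0.4361 0.0849 0.0265] yaw 65.7 tilt 0.11 w 0.128 F [-2.6 -1.1  6.7] q [-0.1  -0.31 -0.7   1.18  0.    0.32]
tray_clamp 0.527 0.3399
tray_clamp xyz [ 269.9  -21.7 -113.3] a [ 0.002 -0.    -0.604] q6~ 0.1
tray_clamp xyz [ 269.9  -21.7 -113.3] a [-0.000e+00 -2.000e-03  2.538e+00] q6~ 3.24
```

{"api": "play_rows", "payload": {"commands": [{"claw": 1.0, "x": 0, "y": 0, "z": -30, "ax": 0, "ay": 0, "az": 0}, {"claw": 1.0, "x": 0, "y": 0, "z": -60, "ax": 0, "ay": 0, "az": 0}, {"claw": 1.0, "x": 10, "y": -1, "z": -95, "ax": 0, "ay": 0, "az": 0}, {"claw": 1.0, "x": 35, "y": -3, "z": -113, "ax": 0, "ay": 0, "az": -0.08}, {"claw": 1.0, "x": 65, "y": -5, "z": -113, "ax": 0, "ay": 0, "az": -0.16}, {"claw": 1.0, "x": 95, "y": -8, "z": -113, "ax": 0, "ay": 0, "az": -0.24}, {"claw": 1.0, "x": 125, "y": -10, "z": -113, "ax": 0, "ay": 0, "az": -0.32}, {"claw": 1.0, "x": 155, "y": -12, "z": -113, "ax": 0, "ay": 0, "az": -0.4}, {"claw": 1.0, "x": 185, "y": -15, "z": -113, "ax": 0, "ay": 0, "az": -0.48}, {"claw": 1.0, "x": 215, "y": -17, "z": -113, "ax": 0, "ay": 0, "az": -0.54}, {"claw": 1.0, "x": 240, "y": -19, "z": -113, "ax": 0, "ay": 0, "az": -0.58}, {"claw": 1.0, "x": 260, "y": -21, "z": -113, "ax": 0, "ay": 0, "az": -0.604}, {"claw": 1.0, "x": 270, "y": -21.7, "z": -113, "ax": 0, "ay": 0, "az": -0.604}, {"claw": 1.0, "x": 270, "y": -21.7, "z": -113, "ax": 0, "ay": 0, "az": -0.604}, {"claw": 1.0, "x": 270, "y": -21.7, "z": -113, "ax": 0, "ay": 0, "az": -0.604}, {"claw": 1.0, "x": 270, "y": -21.7, "z": -113, "ax": 0, "ay": 0, "az": -0.604}]}}

```text
t: 15.57
tcp_pos: [0.5267, 0.3393, 0.1395]
ee_rot: [0.641, 0.768, 0.0, 0.001]
wrist_force: [-0.2, -0.6, -3.2]
width: 0.131
```

```bash
python3 plan.py tray_clamp 0.0365
python3 - <<'E'
from h import *
from rig import vision
im=vision.snapshot("side")[:,:,::-1];cv2.imwrite(f"pics/m7.png",crop(im,250,320,100,4))
E
```

```text
t 15.57 tcp [0.5267 0.3393 0.1395] yaw 100.3 tilt 0.07 w 0.131 F [-0.2 -0.6 -3.2] q [ 0.36  0.19 -0.01  1.37 -0.    0.18]
tray_clamp 0.527 0.3399
tray_clamp xyz [  0.6   0.3 103. ] a [ 0.001  0.001 -0.   ] q6~ 0.18
tray_clamp xyz [  0.6   0.3 103. ] a [ 1.000e-03 -2.000e-03  3.141e+00] q6~ 3.33
```

View pics/m7.png

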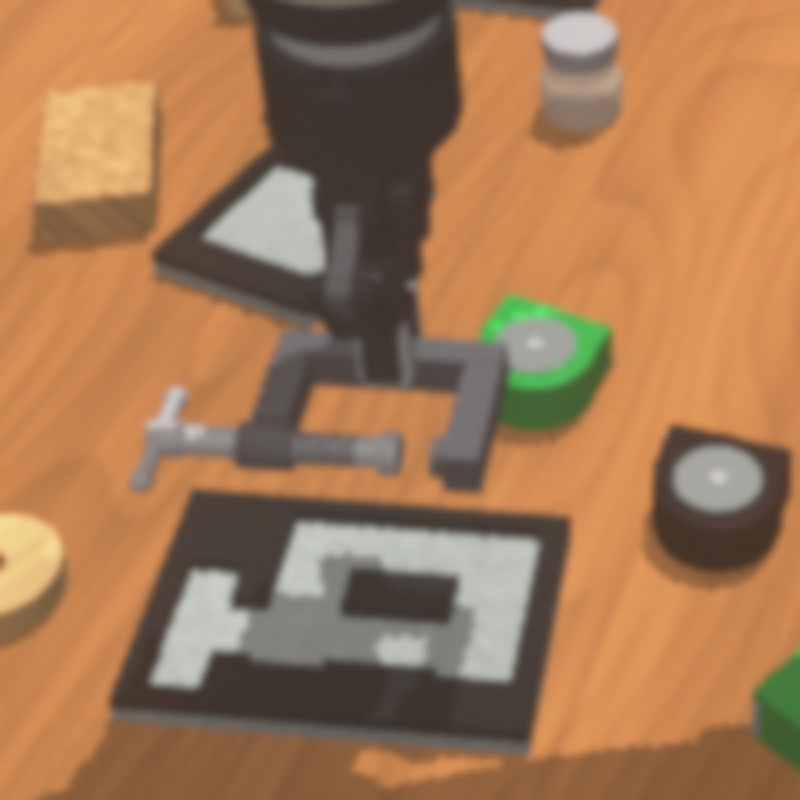

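{"api": "play_rows", "payload": {"commands": [{"claw": 1.0, "x": 0.6, "y": 0.3, "z": 30, "ax": 0, "ay": 0, "az": 0}, {"claw": 1.0, "x": 0.6, "y": 0.3, "z": 60, "ax": 0, "ay": 0, "az": 0}, {"claw": 1.0, "x": 0.6, "y": 0.3, "z": 82, "ax": 0, "ay": 0, "az": 0}, {"claw": 1.0, "x": 0.6, "y": 0.3, "z": 94, "ax": 0, "ay": 0, "az": 0}, {"claw": 1.0, "x": 0.6, "y": 0.3, "z": 100, "ax": 0, "ay": 0, "az": 0}, {"claw": 1.0, "x": 0.6, "y": 0.3, "z": 103, "ax": 0, "ay": 0, "az": 0}, {"claw": 1.0, "x": 0.6, "y": 0.3, "z": 104.5, "ax": 0, "ay": 0, "az": 0}, {"claw": 1.0, "x": 0.6, "y": 0.3, "z": 104.5, "ax": 0, "ay": 0, "az": 0}, {"claw": 1.0, "x": 0.6, "y": 0.3, "z": 104.5, "ax": 0, "ay": 0, "az": 0}]}}

```text
t: 16.37
tcp_pos: [0.5281, 0.3401, 0.0366]
ee_rot: [0.641, 0.768, 0.001, 0.001]
wrist_force: [0.1, -0.5, -3.1]
width: 0.125
```

{"api": "play_rows", "payload": {"commands": [{"claw": 1.0, "x": 0, "y": 0, "z": 1.5, "ax": 0, "ay": 0, "az": 0}, {"claw": 1.0, "x": 0, "y": 0, "z": 2.2, "ax": 0, "ay": 0, "az": 0}, {"claw": 1.0, "x": 0, "y": 0, "z": 2.8, "ax": 0, "ay": 0, "az": 0}, {"claw": 1.0, "x": 0, "y": 0, "z": 2.8, "ax": 0, "ay": 0, "az": 0}]}}

```text
t: 16.7
tcp_pos: [0.5285, 0.3403, 0.0345]
ee_rot: [0.641, 0.768, 0.002, 0.001]
wrist_force: [-0.6, -0.5, 2.0]
width: 0.133
```

Run:
```python
from h import *
from rig import vision
from plan import st
st()
im=vision.snapshot("side")[:,:,::-1];cv2.imwrite(f"pics/m8.png",crop(im,250,340,75,5))
```

```text
t 16.7 tcp [0.5285 0.3403 0.0345] yaw 100.3 tilt 0.26 w 0.133 F [-0.6 -0.5  2. ] q [ 0.36  0.26 -0.13  1.18 -0.    0.18]
```

View pics/m8.png

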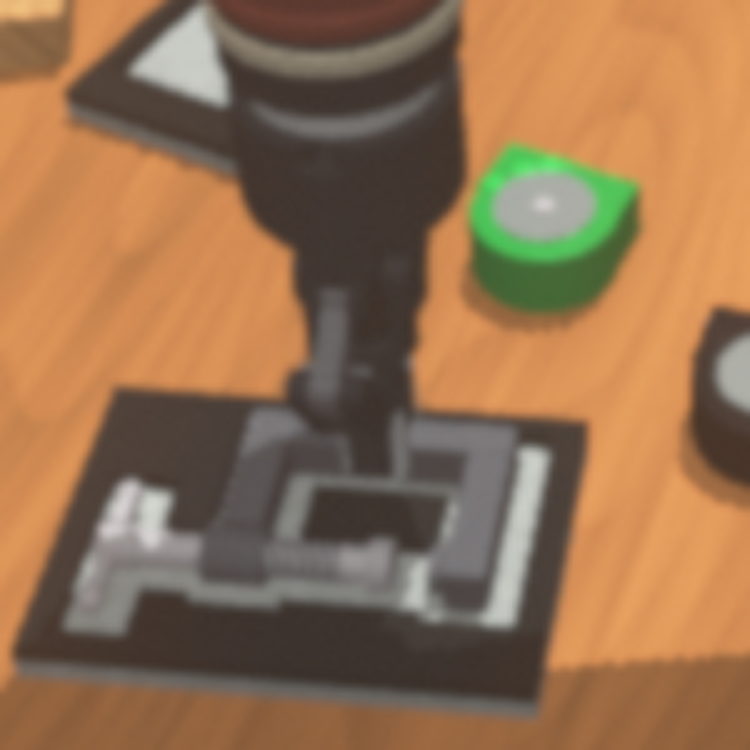

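{"api": "play_rows", "payload": {"commands": [{"claw": 0.75, "x": 0, "y": 0, "z": 0, "ax": 0, "ay": 0, "az": 0}, {"claw": 0.62, "x": 0, "y": 0, "z": 0, "ax": 0, "ay": 0, "az": 0}, {"claw": 0.62, "x": 0, "y": 0, "z": 0, "ax": 0, "ay": 0, "az": 0}, {"claw": 0.62, "x": 0, "y": 0, "z": 0, "ax": 0, "ay": 0, "az": 0}, {"claw": 0.62, "x": 0, "y": 0, "z": -30, "ax": 0, "ay": 0, "az": 0}, {"claw": 0.5, "x": 0, "y": 0, "z": -70, "ax": 0, "ay": 0, "az": 0}, {"claw": 0.3, "x": 0, "y": 0, "z": -110, "ax": 0, "ay": 0, "az": 0}, {"claw": 0.1, "x": 0, "y": 0, "z": -110, "ax": 0, "ay": 0, "az": 0}]}}

```text
t: 17.42
tcp_pos: [0.5316, 0.3417, 0.1538]
ee_rot: [0.641, 0.768, 0.007, 0.004]
wrist_force: [1.8, 0.2, 1.3]
width: 0.768
```

```bash
python3 plan.py tape 0.13
python3 - <<'E'
from h import *
from rig import vision
im=vision.snapshot("side")[:,:,::-1];cv2.imwrite(f"pics/m9.png",crop(im,250,340,100,4))
E
```

```text
t 17.42 tcp [0.5316 0.3417 0.1538] yaw 100.3 tilt 0.93 w 0.768 F [1.8 0.2 1.3] q [ 0.37  0.18  0.01  1.38 -0.    0.19]
tape 0.4035 0.2784
tape xyz [ -39.3 -137.7   21.5] a [ 0.01  -0.015  1.659] q6~ 1.88
tape xyz [ -39.3 -137.7   21.5] a [ 0.015  0.01  -1.482] q6~ -1.26
```

View pics/m9.png

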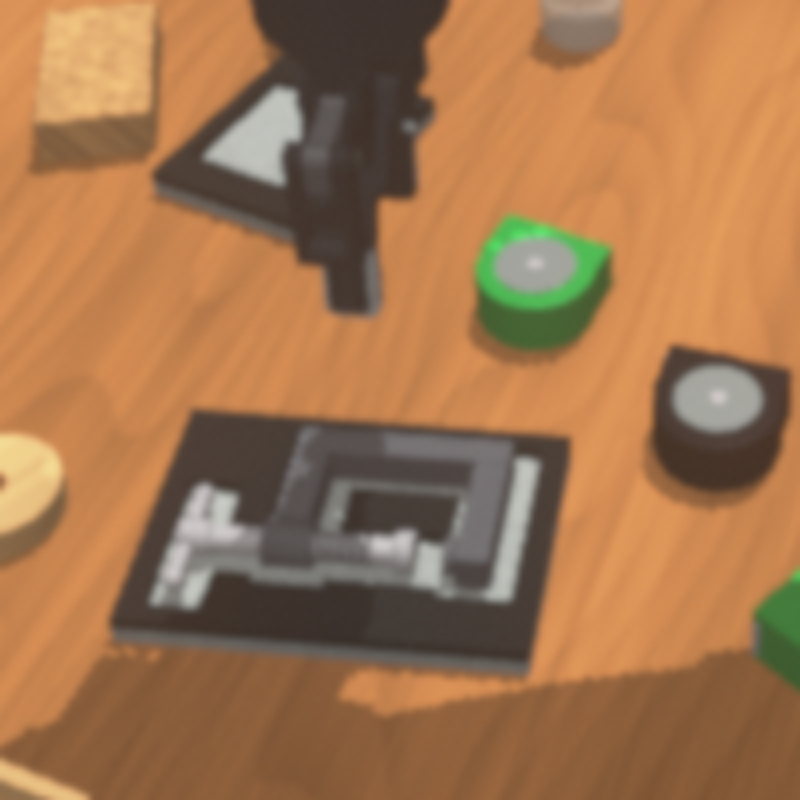

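{"api": "play_rows", "payload": {"commands": [{"claw": 0.12, "x": -39.3, "y": -137.7, "z": 21.5, "ax": 0.015, "ay": 0.01, "az": -1.482}, {"claw": 0.12, "x": -39.3, "y": -137.7, "z": 21.5, "ax": 0.015, "ay": 0.01, "az": -1.482}, {"claw": 0.12, "x": -39.3, "y": -137.7, "z": 21.5, "ax": 0.015, "ay": 0.01, "az": -1.482}, {"claw": 0.12, "x": -39.3, "y": -137.7, "z": 21.5, "ax": 0.015, "ay": 0.01, "az": -1.482}, {"claw": 0.12, "x": -39.3, "y": -137.7, "z": 21.5, "ax": 0.015, "ay": 0.01, "az": -1.482}, {"claw": 0.12, "x": -39.3, "y": -137.7, "z": 21.5, "ax": 0.015, "ay": 0.01, "az": -1.482}, {"claw": 0.12, "x": -39.3, "y": -137.7, "z": 21.5, "ax": 0.015, "ay": 0.01, "az": -1.482}, {"claw": 0.12, "x": -39.3, "y": -137.7, "z": 21.5, "ax": 0.015, "ay": 0.01, "az": -1.482}, {"claw": 0.12, "x": -39.3, "y": -137.7, "z": 21.5, "ax": 0.015, "ay": 0.01, "az": -1.482}, {"claw": 0.12, "x": -39.3, "y": -137.7, "z": 21.5, "ax": 0.015, "ay": 0.01, "az": -1.482}, {"claw": 0.12, "x": -39.3, "y": -137.7, "z": 21.5, "ax": 0.015, "ay": 0.01, "az": -1.482}, {"claw": 0.12, "x": -39.3, "y": -137.7, "z": 21.5, "ax": 0.015, "ay": 0.01, "az": -1.482}, {"claw": 0.12, "x": -39.3, "y": -137.7, "z": 21.5, "ax": 0.015, "ay": 0.01, "az": -1.482}, {"claw": 0.12, "x": -39.3, "y": -137.7, "z": 21.5, "ax": 0.015, "ay": 0.01, "az": -1.482}, {"claw": 0.12, "x": -39.3, "y": -137.7, "z": 21.5, "ax": 0.015, "ay": 0.01, "az": -1.482}, {"claw": 0.12, "x": -39.3, "y": -137.7, "z": 21.5, "ax": 0.015, "ay": 0.01, "az": -1.482}]}}

```text
t: 18.8
tcp_pos: [0.4025, 0.278, 0.1265]
ee_rot: [-0.044, 0.999, -0.001, -0.002]
wrist_force: [0.3, -0.2, -0.4]
width: 0.878
```

```bash
python3 plan.py tape 0.025
python3 - <<'E'
from h import *
from rig import vision
im=vision.snapshot("side")[:,:,::-1];cv2.imwrite(f"pics/m10.png",crop(im,310,320,75,5))
E
```

```text
t 18.8 tcp [0.4025 0.278  0.1265] yaw -174.9 tilt 0.2 w 0.878 F [ 0.3 -0.2 -0.4] q [ 0.34 -0.22 -0.44  1.35 -0.   -1.32]
tape 0.4035 0.2784
tape xyz [ -1.4   0.4 101.5] a [-5.000e-03  2.000e-03  3.139e+00] q6~ 1.82
tape xyz [ -1.4   0.4 101.5] a [-0.001 -0.003 -0.003] q6~ -1.33
```

View pics/m10.png

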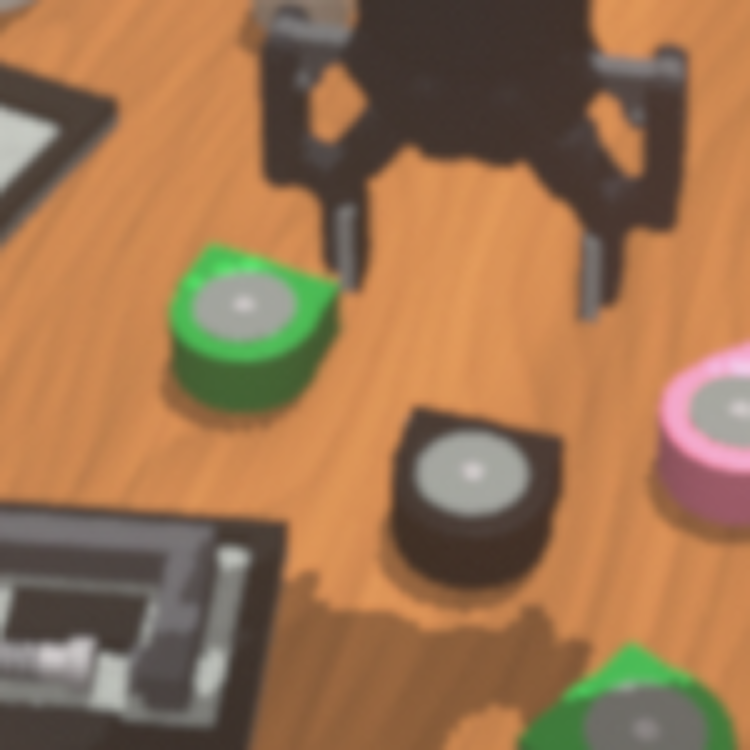

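{"api": "play_rows", "payload": {"commands": [{"claw": 0.12, "x": -1.4, "y": 0.4, "z": 30, "ax": 0, "ay": 0, "az": 0}, {"claw": 0.12, "x": -1.4, "y": 0.4, "z": 60, "ax": 0, "ay": 0, "az": 0}, {"claw": 0.12, "x": -1.4, "y": 0.4, "z": 82, "ax": 0, "ay": 0, "az": 0}, {"claw": 0.12, "x": -1.4, "y": 0.4, "z": 95, "ax": 0, "ay": 0, "az": 0}, {"claw": 0.12, "x": -1.4, "y": 0.4, "z": 101, "ax": 0, "ay": 0, "az": 0}, {"claw": 0.12, "x": -1.4, "y": 0.4, "z": 103, "ax": 0, "ay": 0, "az": 0}, {"claw": 0.12, "x": -1.4, "y": 0.4, "z": 103, "ax": 0, "ay": 0, "az": 0}, {"claw": 0.12, "x": -1.4, "y": 0.4, "z": 103, "ax": 0, "ay": 0, "az": 0}, {"claw": 0.8, "x": -1.4, "y": 0.4, "z": 103, "ax": 0, "ay": 0, "az": 0}, {"claw": 0.8, "x": -1.4, "y": 0.4, "z": 103, "ax": 0, "ay": 0, "az": 0}, {"claw": 0.8, "x": -1.4, "y": 0.4, "z": 103, "ax": 0, "ay": 0, "az": 0}, {"claw": 0.8, "x": -1.4, "y": 0.4, "z": 103, "ax": 0, "ay": 0, "az": 0}, {"claw": 0.8, "x": -1.4, "y": 0.4, "z": 103, "ax": 0, "ay": 0, "az": 0}, {"claw": 0.8, "x": -1.4, "y": 0.4, "z": 103, "ax": 0, "ay": 0, "az": 0}], "grip_force": 70}}

```text
t: 20.02
tcp_pos: [0.4046, 0.2789, 0.0255]
ee_rot: [-0.045, 0.999, -0.0, -0.0]
wrist_force: [-4.1, -1.1, 9.4]
width: 0.686
```

```bash
python3 plan.py tray_tape 0.14 1.5707963
```

```text
t 20.02 tcp [0.4046 0.2789 0.0255] yaw -174.9 tilt 0.07 w 0.686 F [-4.1 -1.1  9.4] q [ 0.34 -0.14 -0.56  1.15 -0.   -1.32]
tray_tape 0.6755 0.1363
tray_tape xyz [-257.  -166.3 -114.7] a [-0.001 -0.001  0.276] q6~ -1.45
tray_tape xyz [-257.  -166.3 -114.7] a [ 1.000e-03 -1.000e-03 -2.866e+00] q6~ -4.59
```

{"api": "play_rows", "payload": {"commands": [{"claw": 0.8, "x": 0, "y": 0, "z": -30, "ax": 0, "ay": 0, "az": 0}, {"claw": 0.8, "x": 0, "y": 0, "z": -65, "ax": 0, "ay": 0, "az": 0}, {"claw": 0.8, "x": 0, "y": 0, "z": -100, "ax": 0, "ay": 0, "az": 0}, {"claw": 0.8, "x": -20, "y": -13, "z": -114, "ax": 0, "ay": 0, "az": 0}, {"claw": 0.8, "x": -45, "y": -29, "z": -114, "ax": 0, "ay": 0, "az": 0.05}, {"claw": 0.8, "x": -72, "y": -47, "z": -114, "ax": 0, "ay": 0, "az": 0.1}, {"claw": 0.8, "x": -99, "y": -64, "z": -114, "ax": 0, "ay": 0, "az": 0.15}, {"claw": 0.8, "x": -126, "y": -82, "z": -114, "ax": 0, "ay": 0, "az": 0.2}, {"claw": 0.8, "x": -153, "y": -99, "z": -114, "ax": 0, "ay": 0, "az": 0.25}, {"claw": 0.8, "x": -180, "y": -116, "z": -114, "ax": 0, "ay": 0, "az": 0.276}, {"claw": 0.8, "x": -207, "y": -134, "z": -114, "ax": 0, "ay": 0, "az": 0.276}, {"claw": 0.8, "x": -232, "y": -150, "z": -114, "ax": 0, "ay": 0, "az": 0.276}, {"claw": 0.8, "x": -250, "y": -162, "z": -114, "ax": 0, "ay": 0, "az": 0.276}, {"claw": 0.8, "x": -257, "y": -166.3, "z": -114, "ax": 0, "ay": 0, "az": 0.276}, {"claw": 0.8, "x": -257, "y": -166.3, "z": -114, "ax": 0, "ay": 0, "az": 0.276}, {"claw": 0.8, "x": -257, "y": -166.3, "z": -114, "ax": 0, "ay": 0, "az": 0.276}, {"claw": 0.8, "x": -257, "y": -166.3, "z": -114, "ax": 0, "ay": 0, "az": 0.276}]}}

```text
t: 21.43
tcp_pos: [0.6746, 0.1371, 0.1395]
ee_rot: [0.093, 0.996, -0.0, -0.001]
wrist_force: [-0.7, 0.4, -1.5]
width: 0.687
```

```bash
python3 plan.py tray_tape 0.0355 1.5707963
python3 - <<'E'
from h import *
from rig import vision
im=vision.snapshot("side")[:,:,::-1];cv2.imwrite(f"pics/m11.png",crop(im,220,240,75,5))
E
```

```text
t 21.43 tcp [0.6746 0.1371 0.1395] yaw 169.4 tilt 0.09 w 0.687 F [-0.7  0.4 -1.5] q [ 0.01  0.38  0.22  1.41 -0.   -1.37]
tray_tape 0.6755 0.1363
tray_tape xyz [ -1.2  -0.5 104. ] a [-0.001 -0.001  0.001] q6~ -1.37
tray_tape xyz [ -1.2  -0.5 104. ] a [ 2.000e-03 -1.000e-03 -3.141e+00] q6~ -4.52
```

View pics/m11.png

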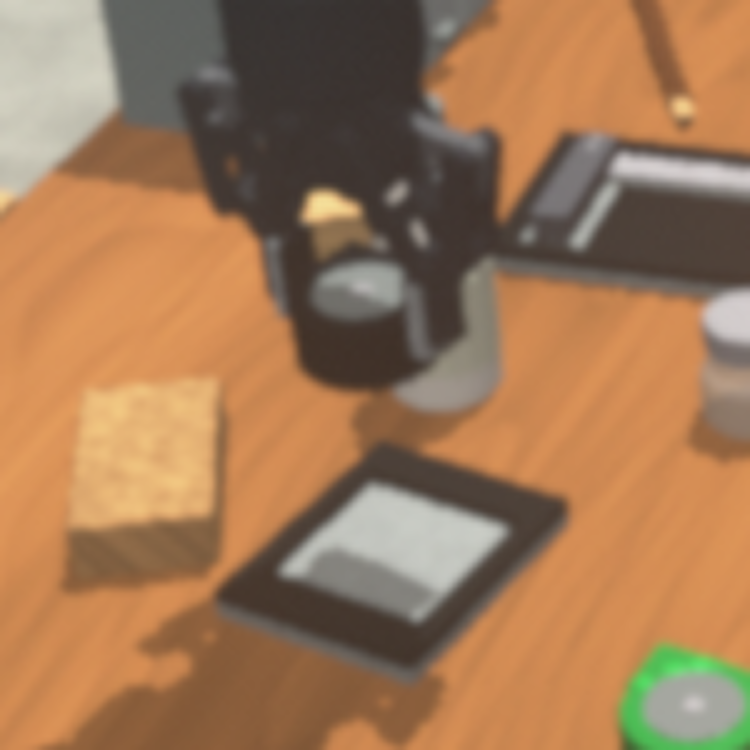

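{"api": "play_rows", "payload": {"commands": [{"claw": 0.8, "x": -1, "y": -0.5, "z": 30, "ax": 0, "ay": 0, "az": 0}, {"claw": 0.8, "x": -1, "y": -0.5, "z": 60, "ax": 0, "ay": 0, "az": 0}, {"claw": 0.8, "x": -1, "y": -0.5, "z": 82, "ax": 0, "ay": 0, "az": 0}, {"claw": 0.8, "x": -1, "y": -0.5, "z": 95, "ax": 0, "ay": 0, "az": 0}, {"claw": 0.8, "x": -1, "y": -0.5, "z": 101, "ax": 0, "ay": 0, "az": 0}, {"claw": 0.8, "x": -1, "y": -0.5, "z": 104, "ax": 0, "ay": 0, "az": 0}, {"claw": 0.8, "x": -1, "y": -0.5, "z": 105.5, "ax": 0, "ay": 0, "az": 0}, {"claw": 0.8, "x": -1, "y": -0.5, "z": 105.5, "ax": 0, "ay": 0, "az": 0}, {"claw": 0.8, "x": -1, "y": -0.5, "z": 105.5, "ax": 0, "ay": 0, "az": 0}]}}

```text
t: 22.23
tcp_pos: [0.6763, 0.1365, 0.0358]
ee_rot: [0.093, 0.996, -0.0, 0.001]
wrist_force: [-0.5, 0.3, -1.8]
width: 0.679
```

{"api": "play_rows", "payload": {"commands": [{"claw": 0.8, "x": 0, "y": 0, "z": 1.5, "ax": 0, "ay": 0, "az": 0}, {"claw": 0.8, "x": 0, "y": 0, "z": 2.5, "ax": 0, "ay": 0, "az": 0}, {"claw": 0.8, "x": 0, "y": 0, "z": 3, "ax": 0, "ay": 0, "az": 0}, {"claw": 0.8, "x": 0, "y": 0, "z": 3, "ax": 0, "ay": 0, "az": 0}]}}

```text
t: 22.57
tcp_pos: [0.6768, 0.1365, 0.0336]
ee_rot: [0.093, 0.996, -0.0, 0.001]
wrist_force: [0.1, 0.0, 2.9]
width: 0.683
```

{"api": "play_rows", "payload": {"commands": [{"claw": 0.2, "x": 0, "y": 0, "z": 0, "ax": 0, "ay": 0, "az": 0}, {"claw": 0.15, "x": 0, "y": 0, "z": 0, "ax": 0, "ay": 0, "az": 0}, {"claw": 0.15, "x": 0, "y": 0, "z": 0, "ax": 0, "ay": 0, "az": 0}, {"claw": 0.15, "x": 0, "y": 0, "z": -30, "ax": 0, "ay": 0, "az": 0}, {"claw": 0.15, "x": 0, "y": 0, "z": -70, "ax": 0, "ay": 0, "az": 0}, {"claw": 0.15, "x": 0, "y": 0, "z": -110, "ax": 0, "ay": 0, "az": 0}, {"claw": 0.15, "x": 0, "y": 0, "z": -150, "ax": 0, "ay": 0, "az": 0}, {"claw": 0.15, "x": 0, "y": 0, "z": -190, "ax": 0, "ay": 0, "az": 0}, {"claw": 0.15, "x": 0, "y": 0, "z": -200, "ax": 0, "ay": 0, "az": 0}, {"claw": 0.15, "x": 40, "y": 0, "z": -200, "ax": 0, "ay": 0, "az": 0}, {"claw": 0.15, "x": 80, "y": 0, "z": -200, "ax": 0, "ay": 0, "az": 0}, {"claw": 0.15, "x": 120, "y": 0, "z": -200, "ax": 0, "ay": 0, "az": 0}, {"claw": 0.15, "x": 160, "y": 0, "z": -200, "ax": 0, "ay": 0, "az": 0}, {"claw": 0.15, "x": 200, "y": 0, "z": -200, "ax": 0, "ay": 0, "az": 0}, {"claw": 0.15, "x": 240, "y": 0, "z": -200, "ax": 0, "ay": 0, "az": 0}, {"claw": 0.15, "x": 240, "y": 0, "z": -200, "ax": 0, "ay": 0, "az": 0}]}}

```text
t: 23.9
tcp_pos: [0.4344, 0.1822, 0.2327]
ee_rot: [0.091, 0.996, -0.0, -0.0]
wrist_force: [0.2, 1.2, 0.3]
width: 0.851
```

Run:
```python
from h import *
from rig import vision
from plan import st
st()
for n in("top","side"):
    cv2.imwrite(f"pics/{n}12.png",vision.snapshot(n)[:,:,::-1])
```

```text
t 23.9 tcp [0.4344 0.1822 0.2327] yaw 169.5 tilt 0.01 w 0.851 F [0.2 1.2 0.3] q [ 0.12 -0.3  -0.31  1.56 -0.   -1.27]
```

View pics/top12.png

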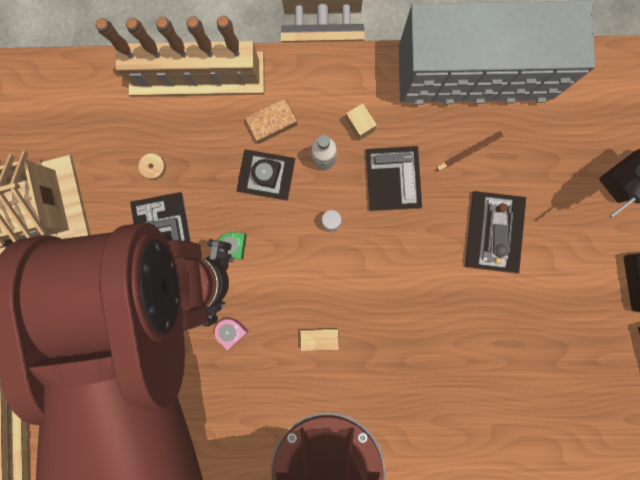

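View pics/side12.png

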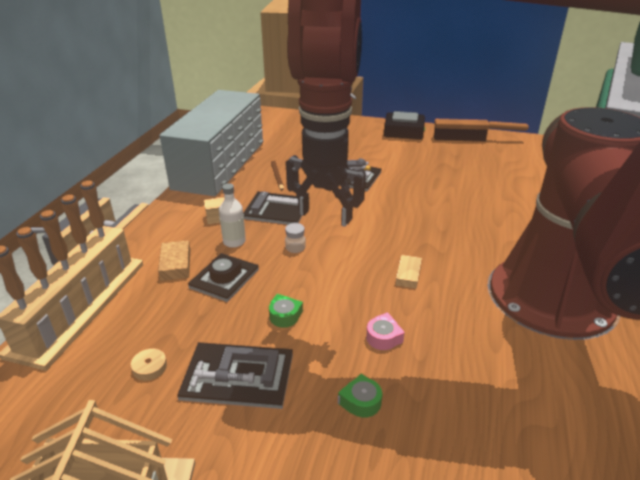

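{"api": "play_rows", "payload": {"commands": [{"claw": 0.15, "x": 0, "y": -320, "z": -20, "ax": 0, "ay": 0, "az": 0}, {"claw": 0.15, "x": 0, "y": -320, "z": -20, "ax": 0, "ay": 0, "az": 0}, {"claw": 0.15, "x": 0, "y": -320, "z": -20, "ax": 0, "ay": 0, "az": 0}, {"claw": 0.15, "x": 0, "y": -320, "z": -20, "ax": 0, "ay": 0, "az": 0}, {"claw": 0.15, "x": 0, "y": -320, "z": -20, "ax": 0, "ay": 0, "az": 0}, {"claw": 0.15, "x": 0, "y": -320, "z": -20, "ax": 0, "ay": 0, "az": 0}, {"claw": 0.15, "x": 0, "y": -320, "z": -20, "ax": 0, "ay": 0, "az": 0}, {"claw": 0.15, "x": 0, "y": -320, "z": -20, "ax": 0, "ay": 0, "az": 0}, {"claw": 0.15, "x": 0, "y": -320, "z": -20, "ax": 0, "ay": 0, "az": 0}, {"claw": 0.15, "x": 0, "y": -320, "z": -20, "ax": 0, "ay": 0, "az": 0}, {"claw": 0.15, "x": 0, "y": -320, "z": -20, "ax": 0, "ay": 0, "az": 0}]}}

```text
t: 24.92
tcp_pos: [0.3813, -0.1336, 0.2533]
ee_rot: [0.093, 0.996, 0.0, 0.002]
wrist_force: [-0.2, 0.6, 0.6]
width: 0.851
```

Run:
```python
from fit import *
from rig import vision
from plan import st,P
st()
im=np.ascontiguousarray(vision.snapshot("top")[:,:,::-1]);cv2.imwrite("pics/top13.png",im)
old=cv2.imread("pics/top12.png");cam=Cam(vision.get_calibration("top"))
f=5
def tile(src,tray,obj,extra):
    big=cv2.resize(src,None,fx=f,fy=f,interpolation=cv2.INTER_CUBIC)
    p=np.array(P[tray]);p[2]+=extra
    overlay(big,cam,obj,p,.008,f)
    c=(cam.proj([[p[0],p[1],.008]])[0]*f).astype(int);return big[c[1]-200:c[1]+200,c[0]-200:c[0]+200]
t=[tile(old,"tray_plane","plane",0),tile(old,"tray_square","try_square",0),tile(im,"tray_clamp","g_clamp",0),tile(old,"tray_tape","tape",np.pi/2)]
m=np.vstack([np.hstack(t[:2]),np.hstack(t[2:])]);cv2.imwrite("pics/fin.png",cv2.resize(m,(600,600)))
```

```text
t 24.92 tcp [ 0.3813 -0.1336  0.2533] yaw 169.4 tilt 0.22 w 0.851 F [-0.2  0.6  0.6] q [-0.67 -0.51 -0.44  1.64  0.   -2.05]
```

View pics/fin.png

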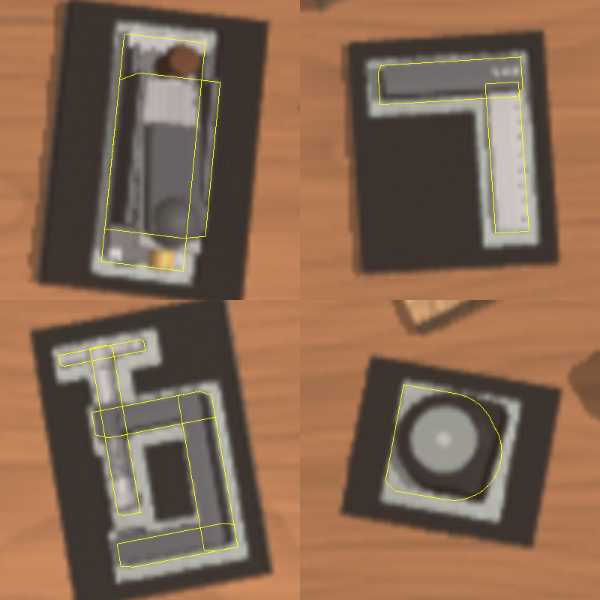

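Run:
```python
from fit import *
from rig import vision
from plan import P
cam=Cam(vision.get_calibration("top"));old=cv2.imread("pics/top12.png");im=cv2.imread("pics/top13.png")
f=8
def tile(src,tray,obj,extra,z=.008):
    big=cv2.resize(src,None,fx=f,fy=f,interpolation=cv2.INTER_CUBIC)
    p=np.array(P[tray]);p[2]+=extra
    overlay(big,cam,obj,p,z,f)
    c=(cam.proj([[p[0],p[1],.008]])[0]*f).astype(int);return big[c[1]-200:c[1]+200,c[0]-200:c[0]+200]
cv2.imwrite("pics/fin2.png",np.hstack([tile(old,"tray_tape","tape",-np.pi/2),tile(im,"tray_tape","tape",-np.pi/2)]))
s=cv2.imread("pics/side12.png");cv2.imwrite("pics/fin3.png",np.hstack([crop(s,225,260,50,4),crop(s,237,375,60,4)[40:440,40:440]]))
```

```text
(no output)
```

View pics/fin2.png

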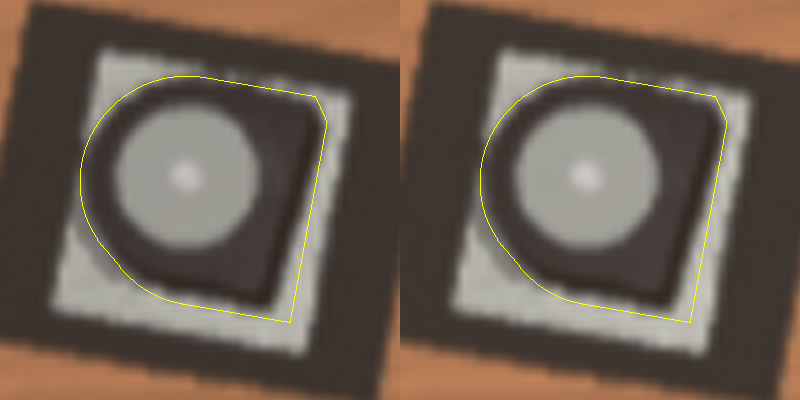

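View pics/fin3.png

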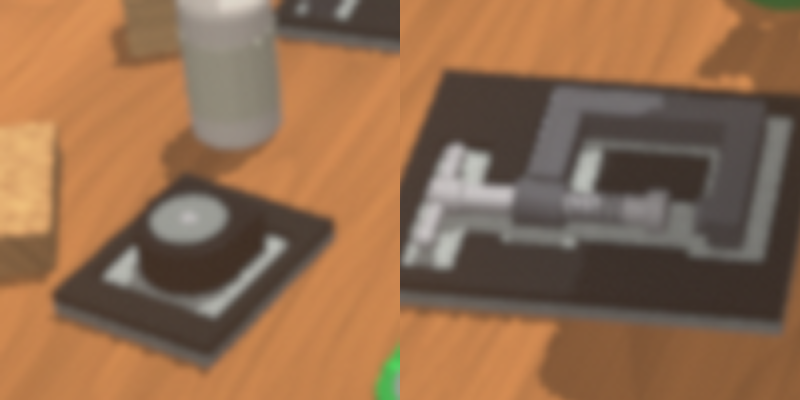

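View pics/top13.png

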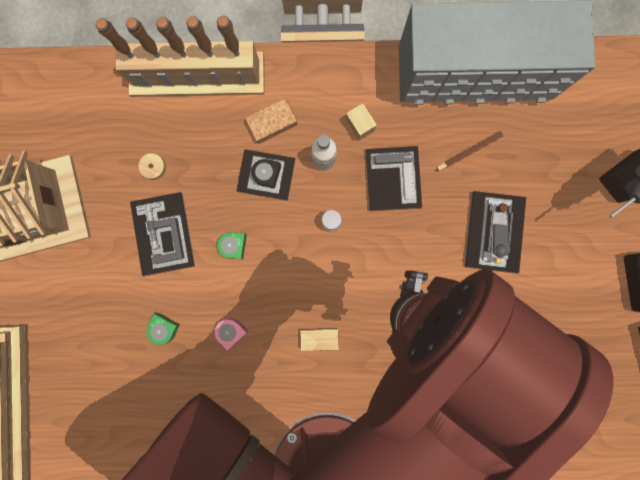

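```bash
python3 -c "
from rig import order;print(order.hand_in())"
```

```text
the job is handed in; nothing more can be done
None
```

I put all four tools (plane, try square, G-clamp and black tape measure) in their matching trays and handed the job in at about 25 s of the 109 s. I left the green and pink look-alike tapes alone.

- **Fit:** In the last top and side pictures each tool sits flat inside its pocket, with pale floor showing round it. At set-down, the tool height matched the pocket floor for all four. For the square, clamp and tape the wrist force also rose by about 4–5 N on contact. For the plane it changed only about 2 N before I let go, so that contact check was weaker.
- **Glue and arm:** The glue bottle is upright and nothing else appears to have moved. The arm is raised clear with the gripper open.
- **Deviation:** The tape lies roughly 4–5 mm off the pocket centre and is still inside its 8–9 mm clearance. I judged this by eye from the overlay because my outline fit for the tape was rough. No check failed.

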